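# Stow lopsided valve manifolds in a keyed dock

### The job

Turn the dock's lock knob fully anticlockwise to unlock it, slide the keeper fully open, lay every valve manifold bar down in a bay of its own with its square head in the wide pocket, then slide the keeper fully shut over their tails and turn the knob fully clockwise again. The bars are lopsided and each may balance elsewhere: lift each by the ball knob nearest its balance point, found by a low trial lift (2 to 3 cm) and a shift of the grip, and raise it higher only when it hangs nearly level (within 15 degrees). Leave the bottles and the beaker where they stand.

Things in the scene. Friction and masses are not known exactly. Their poses are not given: they have to be found in the camera images.
- bar_a_mid (a point): middle of a loose manifold bar, half-way up: 44 mm above its underside, below its middle knob. x runs head to tail, z up. Bar 24 wide, 18 high, x -85 to +95 mm; square steel head 44 wide, 40 high at x -85 to -45. Five black ball knobs, 16 mm diameter, at x -52, -26, 0, 26, 52, ball centres 36 mm above this point, on 8 mm stems. Bars look alike. None if absent.
- bar_b_mid (a point): middle of a loose manifold bar, half-way up: 44 mm above its underside, below its middle knob. x runs head to tail, z up. Bar 24 wide, 18 high, x -85 to +95 mm; square steel head 44 wide, 40 high at x -85 to -45. Five black ball knobs, 16 mm diameter, at x -52, -26, 0, 26, 52, ball centres 36 mm above this point, on 8 mm stems. Bars look alike. None if absent.
- bar_c_mid (a point): middle of a loose manifold bar, half-way up: 44 mm above its underside, below its middle knob. x runs head to tail, z up. Bar 24 wide, 18 high, x -85 to +95 mm; square steel head 44 wide, 40 high at x -85 to -45. Five black ball knobs, 16 mm diameter, at x -52, -26, 0, 26, 52, ball centres 36 mm above this point, on 8 mm stems. Bars look alike. None if absent.
- bay_1 (a point): where a seated bar's middle point comes to lie in the first bay (44 mm above the bay floor, which is 8 mm above the bench). A seated bar's x axis points along this x axis, head at the -x side. Any bar goes in any bay; bays lie 75 mm apart in y.
- bay_2 (a point): the same in the middle bay. Each bay: a channel 32 mm wide for the 24 mm bar, x -35 to +105 mm, open at the tail end, and a pocket 52 mm wide for the 44 mm head, x -97 to -35; about 10 mm play either way along x; wall tops 22 mm above the bay floor.
- bay_3 (a point): the same in the third bay (+y side). The grey plastic dock is fixed to the bench, 240 mm across its three bays.
- keeper_grip (a point): grip of the keeper: an upright black tab 12 mm thick in its y, 26 mm wide in x, from 30 mm below to 18 mm above this point (point 70 mm above the bench); the steel comb it carries runs across the dock's tail ends, underside 4 mm clear over seated bars. It slides along the dock's y axis.
- keeper (a joint): keeper slide in m: 0 = fully open (fingers between the bays), 0.036 = fully shut (a 14 mm finger over the middle of each bay's tail end, dock x 71 to 117 mm); grows as the tab moves to the dock's +y. Light friction, about 3 N; stays where it is left.
- lock_grip (a point): lock knob on a ledge at the dock's +y side: black bar grip 42 mm long (its x), 14 mm thick (its y), on a round base; this point is on the upright turning axis, 45 mm above the bench, 7 mm below the grip's top and 23 mm above its round base. Its axes turn with the knob.
- lock (a joint): knob angle in rad: 0 = unlocked (grip in line with the bays, anticlockwise stop), 1.57 = locked (clockwise stop, seen from above); grows clockwise. Light friction, stays where it is left.
- reagent: bystander: amber bottle, 68 mm in diameter, 140 mm high, origin under its base
- jar: bystander: amber jar, 64 mm in diameter, 90 mm high, origin under its base
- beaker: bystander: glass beaker, 72 mm in diameter, 90 mm high, origin under its base
- bar_a: the same bar, origin on its underside below the middle knob; 0.2 to 0.8 kg, head and tail on slippery glides. Head and tail are filled unequally, unseen, in each bar: its balance point lies somewhere from x -45 to +50 mm, about 60 mm below the ball centres. The balls swivel freely on a cross pin along y: gripped by one across y, the bar pivots there and hangs with the balance point beneath, so its tilt shows which way and how far to shift.
- bar_b: the same bar, origin on its underside below the middle knob; 0.2 to 0.8 kg, head and tail on slippery glides. Head and tail are filled unequally, unseen, in each bar: its balance point lies somewhere from x -45 to +50 mm, about 60 mm below the ball centres. The balls swivel freely on a cross pin along y: gripped by one across y, the bar pivots there and hangs with the balance point beneath, so its tilt shows which way and how far to shift.
- bar_c: the same bar, origin on its underside below the middle knob; 0.2 to 0.8 kg, head and tail on slippery glides. Head and tail are filled unequally, unseen, in each bar: its balance point lies somewhere from x -45 to +50 mm, about 60 mm below the ball centres. The balls swivel freely on a cross pin along y: gripped by one across y, the bar pivots there and hangs with the balance point beneath, so its tilt shows which way and how far to shift.
Mind the look-alikes: they are no part of the job. What is shaped like the bar_a but blue or red is not meant.

How it is judged:
On the way, in this order (a step that is already met when the one before it is completed fails the run):
1. the knob is unlocked (within 10 degrees) (value of joint lock below 0.175 rad), for 0.2 s.
2. the keeper is fully open (within 5 mm) (value of joint keeper below 0.005 m), for 0.2 s.
3. every bar lies in a bay with the keeper still open (((x of bar_a_mid in the frame of bay_1 between -0.016 and 0.016 m and y of bar_a_mid in the frame of bay_1 between -0.008 and 0.008 m and z of bar_a_mid in the frame of bay_1 between -0.006 and 0.006 m) or (x of bar_a_mid in the frame of bay_2 between -0.016 and 0.016 m and y of bar_a_mid in the frame of bay_2 between -0.008 and 0.008 m and z of bar_a_mid in the frame of bay_2 between -0.006 and 0.006 m) or (x of bar_a_mid in the frame of bay_3 between -0.016 and 0.016 m and y of bar_a_mid in the frame of bay_3 between -0.008 and 0.008 m and z of bar_a_mid in the frame of bay_3 between -0.006 and 0.006 m)) and angle between each of bar_a_mid, bar_b_mid, bar_c_mid's own z axis and vertical below 0.07 rad and angle between the x axis of each of bar_a_mid, bar_b_mid, bar_c_mid and the x axis of bay_2, either way round below 0.12 rad and ((x of bar_b_mid in the frame of bay_1 between -0.016 and 0.016 m and y of bar_b_mid in the frame of bay_1 between -0.008 and 0.008 m and z of bar_b_mid in the frame of bay_1 between -0.006 and 0.006 m) or (x of bar_b_mid in the frame of bay_2 between -0.016 and 0.016 m and y of bar_b_mid in the frame of bay_2 between -0.008 and 0.008 m and z of bar_b_mid in the frame of bay_2 between -0.006 and 0.006 m) or (x of bar_b_mid in the frame of bay_3 between -0.016 and 0.016 m and y of bar_b_mid in the frame of bay_3 between -0.008 and 0.008 m and z of bar_b_mid in the frame of bay_3 between -0.006 and 0.006 m)) and ((x of bar_c_mid in the frame of bay_1 between -0.016 and 0.016 m and y of bar_c_mid in the frame of bay_1 between -0.008 and 0.008 m and z of bar_c_mid in the frame of bay_1 between -0.006 and 0.006 m) or (x of bar_c_mid in the frame of bay_2 between -0.016 and 0.016 m and y of bar_c_mid in the frame of bay_2 between -0.008 and 0.008 m and z of bar_c_mid in the frame of bay_2 between -0.006 and 0.006 m) or (x of bar_c_mid in the frame of bay_3 between -0.016 and 0.016 m and y of bar_c_mid in the frame of bay_3 between -0.008 and 0.008 m and z of bar_c_mid in the frame of bay_3 between -0.006 and 0.006 m)) and value of joint keeper below 0.012 m), for 0.3 s.
4. the keeper is shut over them (within 6 mm) (value of joint keeper above 0.03 m), for 0.2 s.
5. the knob is locked (within 10 degrees) (value of joint lock above 1.396 rad), for 0.2 s.
At the end, for the whole second after the job is handed in: every bar lies flat in a bay of its own (middle within 16 mm along and 8 mm across the bay, 6 mm in height, 7 degrees in direction, 4 degrees in tilt), head in the wide pocket, at rest; keeper within 6 mm of fully shut, knob within 10 degrees of locked (((x of bar_a_mid in the frame of bay_1 between -0.016 and 0.016 m and y of bar_a_mid in the frame of bay_1 between -0.008 and 0.008 m and z of bar_a_mid in the frame of bay_1 between -0.006 and 0.006 m) or (x of bar_a_mid in the frame of bay_2 between -0.016 and 0.016 m and y of bar_a_mid in the frame of bay_2 between -0.008 and 0.008 m and z of bar_a_mid in the frame of bay_2 between -0.006 and 0.006 m) or (x of bar_a_mid in the frame of bay_3 between -0.016 and 0.016 m and y of bar_a_mid in the frame of bay_3 between -0.008 and 0.008 m and z of bar_a_mid in the frame of bay_3 between -0.006 and 0.006 m)) and angle between each of bar_a_mid, bar_b_mid, bar_c_mid's own z axis and vertical below 0.07 rad and angle between the x axis of each of bar_a_mid, bar_b_mid, bar_c_mid and the x axis of bay_2, either way round below 0.12 rad and ((x of bar_b_mid in the frame of bay_1 between -0.016 and 0.016 m and y of bar_b_mid in the frame of bay_1 between -0.008 and 0.008 m and z of bar_b_mid in the frame of bay_1 between -0.006 and 0.006 m) or (x of bar_b_mid in the frame of bay_2 between -0.016 and 0.016 m and y of bar_b_mid in the frame of bay_2 between -0.008 and 0.008 m and z of bar_b_mid in the frame of bay_2 between -0.006 and 0.006 m) or (x of bar_b_mid in the frame of bay_3 between -0.016 and 0.016 m and y of bar_b_mid in the frame of bay_3 between -0.008 and 0.008 m and z of bar_b_mid in the frame of bay_3 between -0.006 and 0.006 m)) and ((x of bar_c_mid in the frame of bay_1 between -0.016 and 0.016 m and y of bar_c_mid in the frame of bay_1 between -0.008 and 0.008 m and z of bar_c_mid in the frame of bay_1 between -0.006 and 0.006 m) or (x of bar_c_mid in the frame of bay_2 between -0.016 and 0.016 m and y of bar_c_mid in the frame of bay_2 between -0.008 and 0.008 m and z of bar_c_mid in the frame of bay_2 between -0.006 and 0.006 m) or (x of bar_c_mid in the frame of bay_3 between -0.016 and 0.016 m and y of bar_c_mid in the frame of bay_3 between -0.008 and 0.008 m and z of bar_c_mid in the frame of bay_3 between -0.006 and 0.006 m)) and value of joint keeper above 0.03 m and value of joint lock above 1.396 rad and linear speed of each of bar_a, bar_b, bar_c below 0.02 m/s); the robot touches nothing.
It fails at once if a bar raised more than 45 mm above the bench while tilted over 18 degrees (height (world z) of bar_a_mid above 0.089 m and angle between bar_a_mid's own z axis and vertical above 0.315 rad).
It fails at once if a bar raised more than 45 mm above the bench while tilted over 18 degrees (height (world z) of bar_b_mid above 0.089 m and angle between bar_b_mid's own z axis and vertical above 0.315 rad).
It fails at once if a bar raised more than 45 mm above the bench while tilted over 18 degrees (height (world z) of bar_c_mid above 0.089 m and angle between bar_c_mid's own z axis and vertical above 0.315 rad).
It fails at once if a bystander is moved more than 30 mm (distance of any of reagent, jar, beaker from where it was at the start of the episode above 0.03 m).
Of bar_a, bar_b, bar_c only 2 to 3 are there at a start; the rules pass over those that are not, and their reading is None.
At some moment in a run one of bar_a, bar_b, bar_c may be knocked a few centimetres aside while the robot is not near it.
It also fails if it takes over 210 s, if anything falls off the work surface, if the arm or the gripper's body presses on something with over 40 N, if the wrist force passes 120 N, or if a joint passes its speed limit or range.

### The arm

A 6-joint arm with a two-finger parallel gripper is mounted at the origin on the work surface. World frame = base frame: x ahead of the robot, y to its left, z up, the work surface at z = 0. Lengths are in m, angles in rad, forces in N, time in s.
With the tool pointing down it reaches from about 0.25 to 0.725 m from the base axis. Payload 4 kg.
Tool frame: the origin (TCP) lies between the finger pads; the fingertips stand 11 mm ahead of it and the grasp point (between the pads) lies 8 mm behind it; z points along the fingers, y is the line along which they close (so a half turn about z gives the same grasp; the last joint's range is limited). The gripper opens to 85 mm and grips with 20 to 120 N. Pads are 22 mm wide; open, the fingers measure 114 mm over their backs; the gripper's body (76 mm by 85 mm) begins 54 mm behind the grasp point. The pads swing forward as they close: fully open they stand 13 mm farther back than shut.
Start: joints at [-1.138, 0.241, 0.005, 1.335, 0, 1.571], TCP at [0.21, -0.454, 0.242] pointing down, gripper open.
Joint ranges: [-2.72, 2.72], [-1.05, 1.87], [-1.09, 1.28], [-1.99, 2.15], [-1.42, 1.44], [-3.14, 3.14]. Speed limits (rad/s): [2.79, 2.79, 3.14, 3.14, 3.14, 3.14].

### API

Orientations are given as [roll, pitch, yaw] about the fixed x, y, z axes, in that order (R = Rz(yaw) Ry(pitch) Rx(roll)).
In Python, from bench import arm gives the robot as it stands.
- The arm moves only by the tool carry_out, never from a script. Its argument "increments" is a list that holds one entry, the list of rows, each a list of 7 numbers: the shift along the tool's x, y, z in mm, then the turn, a rotation vector about the tool's x, y, z in rad, then the closure, from -1 (fully open) to 1 (shut). In form: [[[tx, ty, tz, rx, ry, rz, claw], ...]]. A call has 1 to 5 rows; each row is the pose to reach, as a shift and turn from the pose commanded when the call began, along the tool's axes at that moment; what a row does not reach only later rows make up. A row lasts 1/12 s, in which the tool goes at most 41.7 mm and 7.16 degrees, less where a joint would pass 70% of its speed; a pose out of reach is approached as far as the arm can. A call with a gripper value outside its range is refused whole. The fingers move at their own pace and stop on an object; "squeeze" is the grip in N (left out, the last holds). Time passes only in rows, so rows that repeat a pose let the fingers close. It gives the time, the measured TCP pose, the force, the opening and the grip force at its end, in the units of the state.
- arm.get_obs(): the state, without advancing time (a new reading comes with each control period).
- arm.get_image(name): name is "scene" or "top"; returns the picture (384x512x3 uint8, blue, green, red); there is no depth.
- arm.camera_info(name): a dict with "camera_matrix" (3x3 intrinsics, pixels), "dist" ([k1, k2, p1, p2, k3] as OpenCV has them; the pictures are not rectified), "eye" and "orientation" of the camera in the world. Camera axes: x right, y down, z forward; pixel columns grow to the right and rows downward; lengths in m; the calibration is good to about 2 mm. A picture is of the moment at which its call begins. camera_info takes no time and is no camera call.
- arm.finish_job(): hands the job in; it is judged then, once.
Trained networks look in the newest picture that a camera, given by its name, has taken for a name from the list of things; names that differ only in an ending like _2 or _b are one class to them, and where a whole thing is asked for, a point or a joint stands for the part that bears it (a point fixed in the world has none). Each returns a list of dicts, best first, with "confidence" (0 to 1); they miss things now and then, are a little off and sometimes report something else, mostly with a low value. They report only what shows in the picture. A call takes as long as a camera call. They do not tell look-alikes from the thing itself.
- arm.look_for(camera, query): "position" ([x, y, z] in m, in the coordinates of the camera as it stood for that picture, good to about 4 mm: the middle of the surface that is visible of it).
- arm.spot_point(camera, query): "position" ([x, y, z] in m, in the coordinates of the camera as it stood for that picture, good to about 4 mm: a listed point, or the origin of a listed thing).
The state is a dict: "clock": time; "joints": joint angles; "qd": joint speeds; "joint_torque": joint torques, N m; "position": TCP position; "orientation": TCP orientation; "force": force on the tool from outside, world axes, zero at the start; "torque": the same for the moment, N m; "width": finger opening in m; "grip_force": force on a finger pad.
Only numpy, scipy, OpenCV 4.12 (cv2) and the standard library are available. Lean on these libraries where they do the work, as an engineer would, in place of code of your own. Each camera call takes 0.05 s, during which the arm holds its last target. There are 200 camera calls.

## Working session

There is one attempt and no reset: what is moved stays moved. The work goes in short steps, Python scripts to look and compute and a tool call to move; the robot and the scene stay as the last step left them, time stands still between calls to the robot, and variables do not carry over. Pictures are saved under pics/ and viewed, at most 14 in all, crops included, and the job is handed in when it is done.

Besides the shell and the picture viewer there is one more tool, called by a JSON object that holds its "fn" and its "kwargs", one argument or row to a line. carry_out: Moves the arm, as the interface text tells. Its arguments: {"type":"object","properties":{"increments":{"type":"array"},"squeeze":{"type":"number"}},"required":["increments"]}

```bash
mkdir -p pics; ls
cat > h.py <<'E'
import numpy as np, cv2
from bench import arm
from scipy.spatial.transform import Rotation as R
def cam(n):
    c=arm.camera_info(n); o=np.array(c["orientation"]); 
    M=o if o.shape==(3,3) else R.from_euler('xyz',o).as_matrix()
    return np.array(c["camera_matrix"]),np.array(c["dist"]),np.array(c["eye"]),M
def towork(n,p):
    K,d,e,M=cam(n); return e+M@np.array(p)
def ray(n,uv,z):
    K,d,e,M=cam(n)
    q=cv2.undistortPoints(np.array([[uv]],float),K,d)[0,0]
    v=M@np.array([q[0],q[1],1]); return e+v*(z-e[2])/v[2]
def proj(n,P):
    K,d,e,M=cam(n); c=(np.atleast_2d(P)-e)@M
    return cv2.projectPoints(c,np.zeros(3),np.zeros(3),K,d)[0][:,0]
def snap(n,f):
    im=arm.get_image(n); cv2.imwrite('pics/'+f,im); return im
E
python3 - <<'E'
from h import *
print(arm.camera_info("top"),arm.camera_info("scene"))
print(arm.get_obs())
a=snap("top","t0.png");b=snap("scene","s0.png")
for n in("top","scene"):
  for q in ["bar_a_mid","bay_1","bay_2","bay_3","keeper_grip","lock_grip","reagent","jar","beaker"]:
    print(n,q,[(towork(n,r["position"]).round(3).tolist(),round(r["confidence"],2)) for r in arm.spot_point(n,q)][:6])
E
```

```text
pics
{'camera_matrix': array([[362.47946606,   0.        , 256.56266034],
       [  0.        , 362.47946606, 199.37097122],
       [  0.        ,   0.        ,   1.        ]]), 'dist': array([-0.04512916,  0.        ,  0.        ,  0.        ,  0.        ]), 'eye': array([ 0.37879798, -0.05331113,  1.22931376]), 'orientation': array([-3.00394925,  0.0149318 , -1.57800658])} {'camera_matrix': array([[479.39788303,   0.        , 256.40150871],
       [  0.        , 479.39788303, 191.89329123],
       [  0.        ,   0.        ,   1.        ]]), 'dist': array([-0.02263988,  0.        ,  0.        ,  0.        ,  0.        ]), 'eye': array([ 1.36485608, -0.55867011,  1.04660921]), 'orientation': array([-2.35271293,  0.01482731,  0.98540266])}
{'clock': 0.0, 'joints': array([-1.13802118e+00,  2.41455239e-01,  3.70525608e-03,  1.33518546e+00,
       -1.59375030e-05,  1.57078429e+00]), 'qd': array([-0.00072162, -0.00073403,  0.00050151, -0.00055984,  0.00041642,
       -0.00061732]), 'joint_torque': array([ 1.42580244e-03, -3.72320223e+01,  2.52407008e+01,  1.72856235e-02,
        1.71381
[... 1090 characters left out ...]
.44)]
scene bar_a_mid [([0.309, -0.5, 0.046], 0.98), ([0.329, -0.194, 0.042], 0.68), ([0.591, -0.482, 0.046], 0.63), ([0.552, -0.206, 0.044], 0.59)]
scene bay_1 [([0.493, 0.147, 0.054], 0.96), ([0.502, 0.295, 0.054], 0.66), ([0.496, 0.214, 0.052], 0.56)]
scene bay_2 [([0.493, 0.147, 0.054], 0.96), ([0.502, 0.295, 0.054], 0.66), ([0.496, 0.214, 0.052], 0.56)]
scene bay_3 [([0.493, 0.147, 0.054], 0.96), ([0.502, 0.295, 0.054], 0.66), ([0.496, 0.214, 0.052], 0.56)]
scene keeper_grip [([0.622, 0.236, 0.069], 0.85)]
scene lock_grip [([0.535, 0.37, 0.048], 0.48)]
scene reagent [([0.764, -0.182, -0.003], 0.91)]
scene jar [([0.764, -0.101, -0.003], 0.57)]
scene beaker [([0.774, 0.074, 0.002], 0.83)]
```

View pics/t0.png

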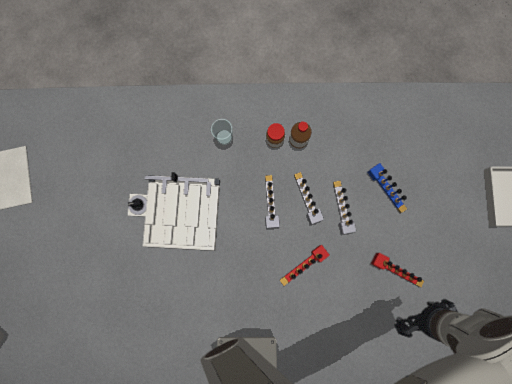

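View pics/s0.png

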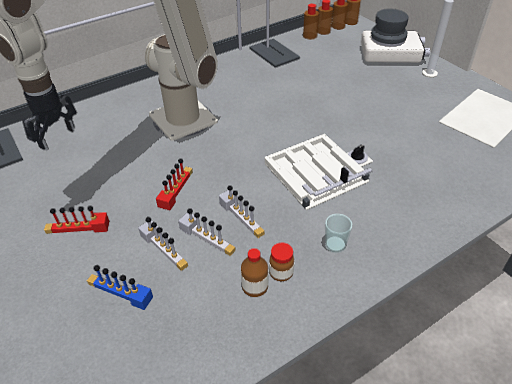

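Run:
```python
from h import *
im=cv2.imread('pics/t0.png')
A=cv2.resize(im[165:255,120:230],None,fx=5,fy=5,interpolation=cv2.INTER_CUBIC)
cv2.imwrite('pics/dock0.png',A)
B=cv2.resize(im[160:245,255:415],None,fx=5,fy=5,interpolation=cv2.INTER_CUBIC)
cv2.imwrite('pics/bars0.png',B)
```

```text
(no output)
```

View pics/dock0.png

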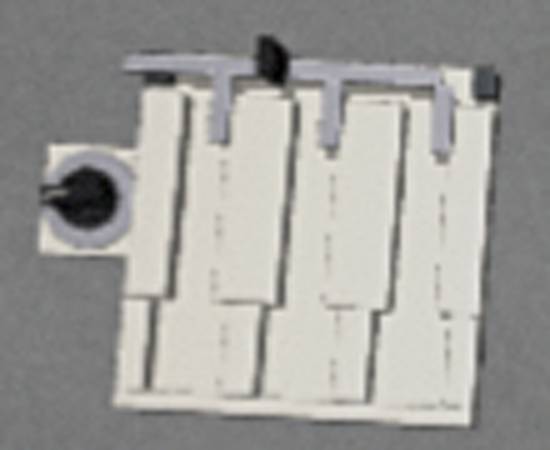

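View pics/bars0.png

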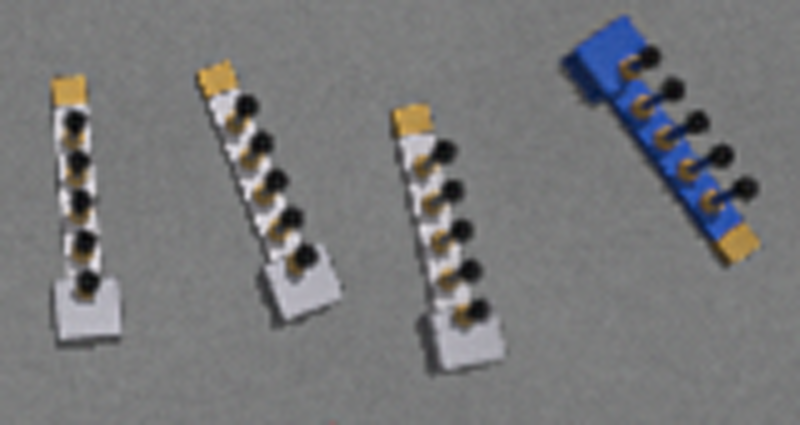

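Run:
```python
from h import *
from scipy.optimize import least_squares
pts=[((184,93),(.105,.091)),((168,298),(-.035,.091)),((294,97),(.105,.016)),((277,305),(-.035,.016)),((405,103),(.105,-.059)),((387,311),(-.035,-.059)),((222,180),(None,.059)),((332,230),(None,-.016)),((443,230),(None,-.091))]
W=[(ray("top",(120+(u-2)/5,165+(v-2)/5),.030)[:2],c) for (u,v),c in pts]
def f(p):
    c,s=np.cos(p[2]),np.sin(p[2]); r=[]
    for w,q in W:
        d=w-p[:2]; l=(c*d[0]+s*d[1],-s*d[0]+c*d[1])
        r+=[l[i]-q[i] for i in(0,1) if q[i] is not None]
    return np.array(r)
s=least_squares(f,[.496,.217,-.08]);p=s.x;print("dock",p.round(4),(f(p)*1000).round(1))
c,sn=np.cos(p[2]),np.sin(p[2])
for k in(-1,0,1):print(p[:2]+.075*k*np.array([-sn,c]))
# tab top, knob: crop px
for n,(u,v),z in[("tab",(267,50),.088),("knob",(88,198),.052)]:
    w=ray("top",(120+(u-2)/5,165+(v-2)/5),z)[:2];d=w-p[:2];print(n,w,[c*d[0]+sn*d[1],-sn*d[0]+c*d[1]])
# bars: ball pixels z=.08, head to tail
B={"A":[(88,283),(83,243),(80,202),(78,161),(75,122)],"B":[(306,257),(291,218),(276,181),(262,143),(247,106)],"C":[(479,309),(470,270),(460,230),(452,190),(443,152)]}
for k,L in B.items():
    w=np.array([ray("top",(255+(u-2)/5,160+(v-2)/5),.08)[:2] for u,v in L])
    i=np.array([-2,-1,0,1,2]);sl=(i[:,None]*w).sum(0)/10;m=w.mean(0)
    print(k,m.round(4),"pitch",np.linalg.norm(sl).round(4),"yaw",np.arctan2(sl[1],sl[0]).round(3))
```

```text
dock [ 0.4937  0.2173 -0.0593] [-0.4  0.4  0.5 -1.3  0.5  0.1 -0.2  0.   0.  -0.5 -0.4  1.2  1.2 -0.9
 -0.3]
[0.48927944 0.14245116]
[0.49372252 0.21731944]
[0.4981656  0.29218772]
tab [0.62028725 0.23187807] [np.float64(0.12547997584404993), np.float64(0.022030889690373444)]
knob [0.52956434 0.3578503 ] [np.float64(0.027453676777678803), np.float64(0.14240735840932014)]
A [ 0.5357 -0.0827] pitch 0.0262 yaw 0.063
B [ 0.5482 -0.2081] pitch 0.026 yaw 0.343
C [ 0.5154 -0.325 ] pitch 0.0258 yaw 0.184
```

Run:
```python
from h import *
im=cv2.imread('pics/s0.png')
A=cv2.resize(im[130:215,255:385],None,fx=6,fy=6,interpolation=cv2.INTER_CUBIC)
cv2.imwrite('pics/dock1.png',A)
```

```text
(no output)
```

View pics/dock1.png

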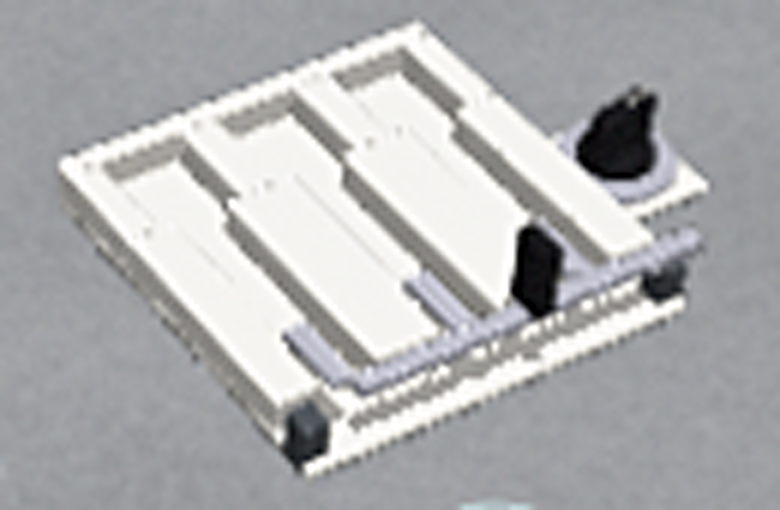

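Run:
```python
from h import *
t=cv2.imread('pics/t0.png')[188:223,120:155];s=cv2.imread('pics/s0.png')[140:170,345:375]
A=np.hstack([cv2.resize(t,(400,400),interpolation=cv2.INTER_CUBIC),cv2.resize(s,(400,400),interpolation=cv2.INTER_CUBIC)])
cv2.imwrite('pics/knob.png',A)
p=np.array([.4937,.2173]);c,sn=np.cos(-.0593),np.sin(-.0593)
for z in(.015,.022,.03,.045,.052):
    w=ray("top",(137.4,204),z)[:2];d=w-p;print(z,w,c*d[0]+sn*d[1],-sn*d[0]+c*d[1])
for n,zz in(("top",.045),("scene",.045)):
    print(n,proj(n,[[.530,.360,.022],[.530,.360,.052],[.535,.37,.022],[.535,.37,.052]]).round(1).tolist())
```

```text
0.015 [0.53498407 0.37010587] 0.03215542842811163 0.15498398790692686
0.022 [0.53408373 0.36766505] 0.031401320579144375 0.1524941008598069
0.03 [0.53305476 0.36487554] 0.030539483037467605 0.1496485156630985
0.045 [0.53112545 0.35964522] 0.028923537646823677 0.14431304341927031
0.052 [0.5302251 0.3572044] 0.028169429797856534 0.14182315637215043
top [[139.6, 205.2], [136.6, 204.1], [136.7, 203.7], [133.6, 202.6]]
scene [[353.7, 154.1], [354.9, 147.0], [357.0, 153.8], [358.3, 146.7]]
```

View pics/knob.png

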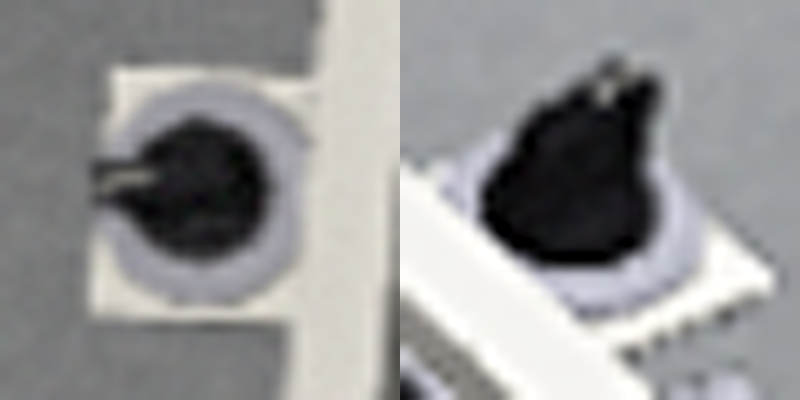

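```bash
cat >> h.py <<'E'
def plan(*targets, start=None, step=38., ang=.115):
    """targets: (x,y,z,yaw,claw[,step mm per row]); prints rows per call"""
    o=arm.get_obs()
    P=np.array(o["position"]); Q=R.from_euler('xyz',o["orientation"])
    if start: P=np.array(start[:3]);Q=R.from_euler('xyz',[np.pi,0,start[3]])
    print("at",P.round(4),o["orientation"].round(3),"w",round(o["width"],4),"F",o["force"].round(1),"t",round(o["clock"],2))
    for t in targets:
        T=np.array(t[:3]);QT=R.from_euler('xyz',[np.pi,0,t[3]]);st=t[5] if len(t)>5 else step
        rv=(Q.inv()*QT).as_rotvec(); n=max(1,int(np.ceil(max(np.linalg.norm(T-P)*1000/st,np.linalg.norm(rv)/ang))))
        P0,Q0=P,Q; k=0
        while k<n:
            m=min(5,n-k); rows=[]
            for i in range(1,m+1):
                f=(k+i)/n; p=P0+f*(T-P0); q=Q0*R.from_rotvec(f*rv)
                d=Q.inv().apply(p-P)*1000; r=(Q.inv()*q).as_rotvec()
                rows.append([round(float(v)) for v in d]+[round(float(v),2) for v in r]+[t[4]])
            print(str([rows]).replace(' ','').replace('-0.0,','0,').replace('0.0,','0,'))
            k+=m; last=np.array(rows[-1]); P=P+Q.apply(last[:3]/1000); Q=Q*R.from_rotvec(last[3:6])
E
python3 -c "
from h import *
plan((.534,.368,.13,1.75,-.1))"
```

```text
at [ 0.2097 -0.4539  0.2423] [3.142 0.    0.433] w 0.0856 F [-0.5 -0.4 -0.2] t 1.0
[[[27,-25,5,0,0,-0.05,-0.1],[53,-51,9,0,0,-0.11,-0.1],[80,-76,14,0,0,-0.16,-0.1],[107,-102,19,0,0,-0.22,-0.1],[133,-127,23,0,0,-0.27,-0.1]]]
[[[33,-17,5,0,0,-0.06,-0.1],[65,-35,10,0,0,-0.11,-0.1],[98,-52,14,0,0,-0.17,-0.1],[130,-70,19,0,0,-0.22,-0.1],[162,-87,24,0,0,-0.28,-0.1]]]
[[[36,-8,4,0,0,-0.05,-0.1],[72,-15,9,0,0,-0.11,-0.1],[108,-23,14,0,0,-0.16,-0.1],[144,-31,19,0,0,-0.22,-0.1],[180,-39,23,0,0,-0.27,-0.1]]]
[[[37,2,5,0,0,-0.06,-0.1],[74,5,10,0,0,-0.11,-0.1],[111,7,14,0,0,-0.17,-0.1],[147,9,19,0,0,-0.22,-0.1],[184,11,24,0,0,-0.28,-0.1]]]
[[[35,12,4,0,0,-0.05,-0.1],[69,24,9,0,0,-0.11,-0.1],[104,37,14,0,0,-0.16,-0.1],[139,49,18,0,0,-0.22,-0.1]]]
```

{"fn": "carry_out", "kwargs": {
  "increments": [
    [[27,-25,5,0,0,-0.05,-0.1],[53,-51,9,0,0,-0.11,-0.1],[80,-76,14,0,0,-0.16,-0.1],[107,-102,19,0,0,-0.22,-0.1],[133,-127,23,0,0,-0.27,-0.1]]
  ]
}}

```text
clock: 1.42
position: [0.2773, -0.2812, 0.219]
orientation: [3.142, -0.0, 0.705]
force: [0.7, -0.0, 0.1]
width: 0.047
grip_force: 0.0
```

{"fn": "carry_out", "kwargs": {
  "increments": [
    [[33,-17,5,0,0,-0.06,-0.1],[65,-35,10,0,0,-0.11,-0.1],[98,-52,14,0,0,-0.17,-0.1],[130,-70,19,0,0,-0.22,-0.1],[162,-87,24,0,0,-0.28,-0.1]]
  ]
}}

```text
clock: 1.83
position: [0.3449, -0.11, 0.1955]
orientation: [3.14, -0.0, 0.985]
force: [0.6, -0.7, -0.2]
width: 0.0468
grip_force: 0.0
```

{"fn": "carry_out", "kwargs": {
  "increments": [
    [[36,-8,4,0,0,-0.05,-0.1],[72,-15,9,0,0,-0.11,-0.1],[108,-23,14,0,0,-0.16,-0.1],[144,-31,19,0,0,-0.22,-0.1],[180,-39,23,0,0,-0.27,-0.1]]
  ]
}}

```text
clock: 2.25
position: [0.4123, 0.0616, 0.1722]
orientation: [3.141, -0.0, 1.256]
force: [0.7, 0.2, 0.5]
width: 0.0471
grip_force: 0.0
```

{"fn": "carry_out", "kwargs": {
  "increments": [
    [[37,2,5,0,0,-0.06,-0.1],[74,5,10,0,0,-0.11,-0.1],[111,7,14,0,0,-0.17,-0.1],[147,9,19,0,0,-0.22,-0.1],[184,11,24,0,0,-0.28,-0.1]]
  ]
}}

```text
clock: 2.67
position: [0.4803, 0.2329, 0.1481]
orientation: [3.141, 0.0, 1.536]
force: [0.1, 0.2, 0.1]
width: 0.0469
grip_force: 0.0
```

{"fn": "carry_out", "kwargs": {
  "increments": [
    [[35,12,4,0,0,-0.05,-0.1],[69,24,9,0,0,-0.11,-0.1],[104,37,14,0,0,-0.16,-0.1],[139,49,18,0,0,-0.22,-0.1]]
  ]
}}

```text
clock: 3.0
position: [0.5345, 0.3697, 0.1297]
orientation: [-3.141, 0.0, 1.756]
force: [0.3, -0.2, 0.1]
width: 0.0473
grip_force: 0.0
```

```bash
python3 -c "
from h import *
print(arm.get_obs()['joints'].round(2))
plan((.534,.368,.13,1.75,-.1),(.534,.368,.039,1.75,-.1,20))"
```

```text
[ 0.61  0.6   0.26  1.23 -0.    1.99]
at [0.5345 0.3697 0.1297] [-3.141  0.     1.756] w 0.0473 F [ 0.3 -0.2  0.1] t 3.0
[[[-2,-1,0,0,0,0.01,-0.1]]]
[[[0,0,18,0,0,0,-0.1],[0,0,36,0,0,0,-0.1],[0,0,54,0,0,0,-0.1],[0,0,73,0,0,0,-0.1],[0,0,91,0,0,0,-0.1]]]
```

{"fn": "carry_out", "kwargs": {
  "increments": [
    [[0,0,18,0,0,0,-0.1],[0,0,36,0,0,0,-0.1],[0,0,54,0,0,0,-0.1],[0,0,73,0,0,0,-0.1],[0,0,91,0,0,0,-0.1]]
  ]
}}

```text
clock: 3.42
position: [0.534, 0.3682, 0.038]
orientation: [-3.141, 0.0, 1.753]
force: [0.1, -0.4, -0.4]
width: 0.0473
grip_force: 0.0
```

{"fn": "carry_out", "kwargs": {
  "increments": [
    [[0,0,0,0,0,0,1],[0,0,0,0,0,0,1],[0,0,0,0,0,0,1],[0,0,0,0,0,0,1],[0,0,0,0,0,0,1]]
  ],
  "squeeze": 30
}}

```text
clock: 3.83
position: [0.5347, 0.3681, 0.0399]
orientation: [3.14, -0.0, 1.753]
force: [1.5, -1.2, -3.9]
width: 0.013
grip_force: 37.2
```

{"fn": "carry_out", "kwargs": {
  "increments": [
    [[0,0,0,0,0,-0.1,1],[0,0,0,0,0,-0.2,1],[0,0,0,0,0,-0.3,1],[0,0,0,0,0,-0.4,1],[0,0,0,0,0,-0.5,1]]
  ]
}}

```text
clock: 4.25
position: [0.536, 0.3687, 0.04]
orientation: [3.138, 0.001, 2.257]
force: [4.9, 1.9, -7.7]
width: 0.0136
grip_force: 36.8
```

{"fn": "carry_out", "kwargs": {
  "increments": [
    [[0,0,0,0,0,-0.1,1],[0,0,0,0,0,-0.2,1],[0,0,0,0,0,-0.3,1],[0,0,0,0,0,-0.4,1],[0,0,0,0,0,-0.5,1]]
  ]
}}

```text
clock: 4.67
position: [0.5368, 0.3698, 0.04]
orientation: [3.136, 0.003, 2.757]
force: [5.7, 5.4, -10.7]
width: 0.0134
grip_force: 36.4
```

{"fn": "carry_out", "kwargs": {
  "increments": [
    [[0,0,0,0,0,-0.1,1],[0,0,0,0,0,-0.2,1],[0,0,0,0,0,-0.3,1],[0,0,0,0,0,-0.35,1],[0,0,0,0,0,-0.35,1]]
  ]
}}

```text
clock: 5.08
position: [0.537, 0.3707, 0.04]
orientation: [3.136, 0.005, 3.103]
force: [5.6, 6.9, -10.4]
width: 0.0135
grip_force: 39.8
```

```bash
python3 -c "
from h import *
o=arm.get_obs();print(o['torque'].round(2),o['joints'].round(2),o['orientation'],o['force'].round(1))"
```

```text
[ 1.27 -1.31 -0.69] [0.6  0.67 0.14 1.03 0.   0.64] [3.13575418 0.00537872 3.10285385] [  5.6   6.9 -10.4]
```

{"fn": "carry_out", "kwargs": {
  "increments": [
    [[0,0,0,0,0,-0.04,1],[0,0,0,0,0,-0.08,1],[0,0,0,0,0,-0.08,1]]
  ]
}}

```text
clock: 5.33
position: [0.5377, 0.3706, 0.0402]
orientation: [3.136, 0.007, -3.103]
force: [7.5, 6.6, -10.7]
width: 0.0133
grip_force: 76.2
```

```bash
python3 -c "
from h import *
o=arm.get_obs();print(o['torque'].round(2),o['joints'].round(2),o['orientation'],o['force'].round(1))"
```

```text
[ 1.27 -1.65 -1.23] [0.6  0.67 0.14 1.03 0.   0.56] [ 3.13608218  0.00716088 -3.10274742] [  7.5   6.6 -10.7]
```

{"fn": "carry_out", "kwargs": {
  "increments": [
    [[0,0,0,0,0,0.1,0.4],[0,0,0,0,0,0.1,0.4],[0,0,-10,0,0,0.1,0.3],[0,0,-40,0,0,0.1,0],[0,0,-80,0,0,0.1,0]]
  ]
}}

```text
clock: 5.75
position: [0.5319, 0.3666, 0.1178]
orientation: [-3.137, -0.006, 3.085]
force: [2.2, 0.2, -0.9]
width: 0.0427
grip_force: 0.0
```

Run:
```python
from h import *
snap("top","t1.png")
for n in("top","scene"):
  if n=="scene": snap(n,"s1.png")
  print([(towork(n,r["position"]).round(3).tolist(),round(r["confidence"],2)) for r in arm.spot_point(n,"keeper_grip")][:6])
plan((.622,.234,.13,3.083,-.1),(.622,.234,.073,3.083,-.1,20))
```

```text
[([0.615, 0.234, 0.07], 0.56)]
[([0.621, 0.236, 0.067], 0.79)]
at [0.5357 0.3692 0.1234] [3.137 0.005 3.084] w 0.0425 F [ 0.4  0.5 -0.4] t 5.95
[[[-19,-26,-1,0,0,0,-0.1],[-38,-52,-3,0,0,0,-0.1],[-56,-78,-4,0,0,0,-0.1],[-75,-104,-5,0,0,0,-0.1],[-94,-130,-7,0,0.01,0,-0.1]]]
[[[0,0,19,0,0,0,-0.1],[0,0,38,0,0,0,-0.1],[0,0,57,0,0,0,-0.1]]]
```

{"fn": "carry_out", "kwargs": {
  "increments": [
    [[-19,-26,-1,0,0,0,-0.1],[-38,-52,-3,0,0,0,-0.1],[-56,-78,-4,0,0,0,-0.1],[-75,-104,-5,0,0,0,-0.1],[-94,-130,-7,0,0,0,-0.1]]
  ]
}}

```text
clock: 6.37
position: [0.62, 0.2313, 0.1255]
orientation: [-3.141, -0.002, 3.085]
force: [0.6, -0.2, 0.4]
width: 0.0474
grip_force: 0.0
```

{"fn": "carry_out", "kwargs": {
  "increments": [
    [[0,0,19,0,0,0,-0.1],[0,0,38,0,0,0,-0.1],[0,0,57,0,0,0,-0.1],[0,0,57,0,0,0,-0.1]]
  ]
}}

```text
clock: 6.7
position: [0.6168, 0.2308, 0.064]
orientation: [-3.138, -0.009, 3.083]
force: [-1.4, -0.9, -0.7]
width: 0.0471
grip_force: 0.0
```

{"fn": "carry_out", "kwargs": {
  "increments": [
    [[0,0,0,0,0,0,1],[0,0,0,0,0,0,1],[0,0,0,0,0,0,1],[0,0,0,0,0,0,1],[0,0,0,0,0,0,1]]
  ]
}}

```text
clock: 7.12
position: [0.6211, 0.2334, 0.0709]
orientation: [3.14, 0.002, 3.083]
force: [0.4, 0.5, 2.2]
width: 0.0116
grip_force: 32.6
```

{"fn": "carry_out", "kwargs": {
  "increments": [
    [[0,-4,0,0,0,0,1],[0,-8,0,0,0,0,1],[0,-12,0,0,0,0,1]]
  ]
}}

```text
clock: 7.37
position: [0.6204, 0.2214, 0.0709]
orientation: [3.14, 0.002, 3.083]
force: [-1.2, 3.4, 5.8]
width: 0.0115
grip_force: 33.1
```

{"fn": "carry_out", "kwargs": {
  "increments": [
    [[0,-3,0,0,0,0,1],[0,-6,0,0,0,0,1],[0,-9,0,0,0,0,1]]
  ]
}}

```text
clock: 7.62
position: [0.6198, 0.212, 0.0709]
orientation: [3.14, 0.002, 3.083]
force: [-1.3, 2.2, 4.9]
width: 0.0111
grip_force: 33.1
```

{"fn": "carry_out", "kwargs": {
  "increments": [
    [[0,-2,0,0,0,0,1],[0,-4,0,0,0,0,1],[0,-4,0,0,0,0,1]]
  ]
}}

```text
clock: 7.87
position: [0.6197, 0.2103, 0.0709]
orientation: [3.135, 0.002, 3.084]
force: [-0.9, 8.5, 4.3]
width: 0.0113
grip_force: 32.9
```

{"fn": "carry_out", "kwargs": {
  "increments": [
    [[0,-2,0,0,0,0,1],[0,-4,0,0,0,0,1],[0,-4,0,0,0,0,1]]
  ]
}}

```text
clock: 8.12
position: [0.6197, 0.2103, 0.071]
orientation: [3.129, 0.003, 3.087]
force: [-0.1, 17.7, 1.0]
width: 0.0118
grip_force: 34.8
```

Run:
```python
from h import *
# bar C mid measured; recheck detections
print([(towork("top",r["position"]).round(3).tolist(),round(r["confidence"],2)) for r in arm.spot_point("top","bar_a_mid")])
snap("top","t2.png")
print([(towork("top",r["position"]).round(3).tolist(),round(r["confidence"],2)) for r in arm.spot_point("top","bar_a_mid")])
```

```text
[([0.582, -0.481, 0.042], 0.87), ([0.325, -0.195, 0.043], 0.86), ([0.548, -0.21, 0.042], 0.67), ([0.306, -0.501, 0.047], 0.57), ([0.494, 0.217, 0.049], 0.51)]
[([0.328, -0.194, 0.042], 0.67), ([0.55, -0.207, 0.044], 0.6), ([0.309, -0.502, 0.047], 0.57)]
```

{"fn": "carry_out", "kwargs": {
  "increments": [
    [[0,2,0,0,0,0,0.3],[0,2,0,0,0,0,0],[0,2,0,0,0,0,0],[0,2,-30,0,0,0,0],[0,2,-60,0,0,0,-0.1]]
  ]
}}

```text
clock: 8.68
position: [0.6165, 0.2037, 0.1267]
orientation: [-3.138, -0.007, 3.082]
force: [0.9, 0.5, -0.5]
width: 0.0467
grip_force: 0.0
```

```bash
cat >> h.py <<'E'
def balls(im,xr=(.40,.70),yr=(-.42,.0)):
    """dark ball centres (world xy at z=.08) from a top picture"""
    m=(im.max(2)<60).astype(np.uint8); n,l,s,c=cv2.connectedComponentsWithStats(m,connectivity=4)
    out=[]
    for i in range(1,n):
        if 5<=s[i,4]<=60:
            w=ray("top",c[i],.08)
            if xr[0]<w[0]<xr[1] and yr[0]<w[1]<yr[1]: out.append(w[:2])
    return np.array(out)
def barpose(im,guess):
    b=balls(im); i=np.array([-2,-1,0,1,2]); best=None
    g=np.array(guess[:2])
    for a in b:
        for c in b:
            d=c-a; L=np.linalg.norm(d)
            if .096<L<.112 and d[0]>0 and np.linalg.norm((a+c)/2-g)<.07:
                q=a+np.outer((i+2)/4,d); D=np.linalg.norm(q[:,None]-b,axis=2)
                if (D.min(1)<.006).all():
                    p=b[D.argmin(1)]; m=p.mean(0); sl=(i[:,None]*p).sum(0)/10
                    return m.round(4),round(float(np.arctan2(sl[1],sl[0])),3),round(float(np.linalg.norm(sl)),4)
def orange(n,im,P,rad=14):
    """biggest orange blob near the projection of P"""
    h=cv2.cvtColor(im,cv2.COLOR_BGR2HSV); m=cv2.inRange(h,(12,120,110),(28,255,255))
    u=proj(n,P)[0]; k,l,s,c=cv2.connectedComponentsWithStats(m,connectivity=8)
    L=[(s[i,4],c[i]) for i in range(1,k) if np.linalg.norm(c[i]-u)<rad]
    return max(L,key=lambda t:t[0]) if L else None
E
python3 - <<'E'
from h import *
im=snap("top","t3.png");sc=snap("scene","s3.png")
for k,g in dict(A=(.5357,-.0827),B=(.5482,-.2081),C=(.5154,-.325)).items():
    r=barpose(im,g);print(k,r)
    if r is None: continue
    m,y,_=r; tip=[m[0]+.087*np.cos(y),m[1]+.087*np.sin(y),.045]
    a=orange("top",im,tip);b=orange("scene",sc,tip);print(a,b)
    if a is None or b is None: continue
    from scipy.optimize import least_squares
    f=lambda p:np.r_[proj("top",p)[0]-a[1],proj("scene",p)[0]-b[1]]
    s=least_squares(f,tip);d=s.x[:2]-m;print("tip",s.x.round(4),s.fun.round(1),"bar-x",d[0]*np.cos(y)+d[1]*np.sin(y),-d[0]*np.sin(y)+d[1]*np.cos(y))
    # ball line in scene check
print("ball count",len(balls(im)))
plan((.5357,-.0827,.14,3.2046,-.1))
E
```

```text
A (array([ 0.5358, -0.0831]), 0.069, 0.0259)
(np.int32(30), array([268.33333333, 177.73333333])) (np.int32(68), array([258.79411765, 231.77941176]))
tip [ 0.6226 -0.0771  0.0086] [-0. -0. -0.  0.] bar-x 0.08701358824346167 3.344964668440531e-05
B (array([ 0.548 , -0.2069]), 0.341, 0.0259)
(np.int32(31), array([297.96774194, 175.25806452])) (np.int32(71), array([229.38028169, 249.35211268]))
tip [ 0.63   -0.1789  0.009 ] [ 0.  0.  0. -0.] bar-x 0.08667600710820919 -0.0010882296801691047
C (array([ 0.5152, -0.3247]), 0.164, 0.0259)
(np.int32(33), array([337.        , 183.42424242])) (np.int32(80), array([181.875 , 264.1375]))
tip [ 0.6009 -0.3108  0.0086] [-0.2 -0.1 -0.2  0. ] bar-x 0.08678513838473013 -0.00030136119819427
ball count 15
at [0.6221 0.2055 0.1349] [3.139 0.009 3.081] w 0.0469 F [0.1 1.3 0.4] t 8.78
[[[9,-37,-1,0,0,-0.02,-0.1],[17,-73,-2,0,0,-0.03,-0.1],[26,-110,-2,0,0,-0.05,-0.1],[34,-146,-3,0,0,-0.06,-0.1],[43,-183,-4,0,0.01,-0.08,-0.1]]]
[[[12,-36,-1,0,0,-0.01,-0.1],[23,-72,-1,0,0,-0.03,-0.1],[35,-107,-2,0,0,-0.04,-0.1]]]
```

{"fn": "carry_out", "kwargs": {
  "increments": [
    [[9,-37,-1,0,0,-0.02,-0.1],[17,-73,-2,0,0,-0.03,-0.1],[26,-110,-2,0,0,-0.05,-0.1],[34,-146,-3,0,0,-0.06,-0.1],[43,-183,-4,0,0,-0.08,-0.1]]
  ]
}}

```text
clock: 9.2
position: [0.5638, 0.0233, 0.1326]
orientation: [-3.141, -0.001, -3.12]
force: [-0.0, -0.9, 0.2]
width: 0.0468
grip_force: 0.0
```

{"fn": "carry_out", "kwargs": {
  "increments": [
    [[12,-36,-1,0,0,-0.01,-0.1],[23,-72,-1,0,0,-0.03,-0.1],[35,-107,-2,0,0,-0.05,-0.1],[35,-107,-2,0,0,-0.05,-0.1]]
  ]
}}

```text
clock: 9.53
position: [0.5294, -0.0887, 0.1349]
orientation: [-3.139, -0.003, -3.079]
force: [0.5, -0.2, 0.5]
width: 0.0471
grip_force: 0.0
```

Run:
```python
from h import *
plan((.5358,-.0831,.072,3.2106,-.1,20))
```

```text
at [ 0.5294 -0.0887  0.1349] [-3.139e+00 -3.000e-03 -3.079e+00] w 0.0471 F [ 0.5 -0.2  0.5] t 9.53
[[[-2,1,16,0,0,0,-0.1],[-3,3,31,0,0,0,-0.1],[-5,4,47,0,0,0,-0.1],[-7,5,63,0,0,-0.01,-0.1]]]
```

{"fn": "carry_out", "kwargs": {
  "increments": [
    [[0,0,20,0,0,0,-0.1],[0,0,20,0,0,0,-0.1],[0,0,20,0,0,0,-0.1]]
  ]
}}

```text
clock: 9.78
position: [0.5308, -0.0824, 0.1141]
orientation: [3.141, -0.004, -3.071]
force: [-0.1, 0.8, -0.3]
width: 0.0468
grip_force: 0.0
```

Run:
```python
from h import *
plan((.5358,-.0831,.072,3.2106,-.1,20))
```

```text
at [ 0.5308 -0.0824  0.1141] [ 3.141 -0.004 -3.071] w 0.0468 F [-0.1  0.8 -0.3] t 9.78
[[[-2,0,14,0,0,0,-0.1],[-3,-1,28,0,0,0,-0.1],[-5,-1,42,0,0,0,-0.1]]]
```

{"fn": "carry_out", "kwargs": {
  "increments": [
    [[-2,0,14,0,0,0,-0.1],[-3,-1,28,0,0,0,-0.1],[-5,-1,42,0,0,0,-0.1],[-5,-1,42,0,0,0,0.2]]
  ]
}}

```text
clock: 10.12
position: [0.536, -0.0819, 0.0712]
orientation: [3.141, -0.004, -3.069]
force: [0.2, 0.0, 0.2]
width: 0.0364
grip_force: 0.0
```

{"fn": "carry_out", "kwargs": {
  "increments": [
    [[0,0,0,0,0,0,1],[0,0,0,0,0,0,1],[0,0,0,0,0,0,1],[0,0,0,0,0,0,1],[0,0,0,0,0,0,1]]
  ],
  "squeeze": 50
}}

```text
clock: 10.53
position: [0.5378, -0.0827, 0.074]
orientation: [-3.141, 0.001, -3.07]
force: [-0.3, -0.7, -0.6]
width: 0.0127
grip_force: 48.8
```

{"fn": "carry_out", "kwargs": {
  "increments": [
    [[0,0,-6,0,0,0,1],[0,0,-12,0,0,0,1],[0,0,-18,0,0,0,1],[0,0,-25,0,0,0,1],[0,0,-25,0,0,0,1]]
  ]
}}

```text
clock: 10.95
position: [0.5384, -0.0829, 0.1003]
orientation: [-3.141, 0.003, -3.07]
force: [0.4, 0.0, -2.3]
width: 0.0131
grip_force: 48.9
```

{"fn": "carry_out", "kwargs": {
  "increments": [
    [[0,0,0,0,0,0,1],[0,0,0,0,0,0,1],[0,0,0,0,0,0,1],[0,0,0,0,0,0,1],[0,0,0,0,0,0,1]]
  ]
}}

```text
clock: 11.37
position: [0.5372, -0.0827, 0.098]
orientation: [3.141, -0.001, -3.07]
force: [-0.6, -0.4, -1.8]
width: 0.0123
grip_force: 49.0
```

```bash
cat >> h.py <<'E'
def tilt(tag,k):
    """held by knob at bar x=k: tilt from the orange tail tip (positive = tail low), using TCP pose"""
    from scipy.optimize import least_squares
    o=arm.get_obs(); P=o["position"]; y=o["orientation"][2]+np.pi
    B=P+[0,0,.008]; im={n:snap(n,n[0]+tag+".png") for n in("top","scene")}
    def tip(a,dy=0): 
        X,Z=.087-k,-.071; x=X*np.cos(a)+Z*np.sin(a); z=-X*np.sin(a)+Z*np.cos(a)
        return B+[x*np.cos(y+dy),x*np.sin(y+dy),z]
    for n in im:
        best=[]
        for a in np.radians(np.arange(-40,41,2)):
            r=orange(n,im[n],tip(a),4)
            if r is not None: best.append((r[0],np.linalg.norm(r[1]-proj(n,tip(a))[0]),a,r[1]))
        if best:
            A=max(b[0] for b in best); b=min([b for b in best if b[0]==A],key=lambda b:b[1])
            s=least_squares(lambda p:proj(n,tip(p[0],p[1]))[0]-b[3],[b[2],0])
            print(n,"tilt deg",np.degrees(s.x).round(1),"area",A,"res",s.fun.round(1))
    print("F",o["force"].round(1),"P",P.round(4),"w",round(o["width"],4),"grip",round(o["grip_force"],1),"t",o["clock"])
E
python3 - <<'E'
from h import *
tilt("4",0)
E
```

```text
scene tilt deg [17.9 -0.7] area 63 res [ 0. -0.]
F [-0.6 -0.4 -1.8] P [ 0.5372 -0.0827  0.098 ] w 0.0123 grip 49.0 t 11.3667
```

{"fn": "carry_out", "kwargs": {
  "increments": [
    [[0,0,8,0,0,0,1],[0,0,16,0,0,0,1],[0,0,25,0,0,0,1],[0,0,25,0,0,0,1],[0,0,25,0,0,0,0.2]]
  ]
}}

```text
clock: 11.88
position: [0.5388, -0.0826, 0.0735]
orientation: [-3.141, 0.003, -3.07]
force: [-1.4, 0.1, -0.2]
width: 0.0233
grip_force: 0.0
```

{"fn": "carry_out", "kwargs": {
  "increments": [
    [[0,0,0,0,0,0,0.1],[0,0,0,0,0,0,0.1],[-13,0,2,0,0,0,0.1],[-26,0,3,0,0,0,0.1],[-26,0,3,0,0,0,0.1]]
  ]
}}

```text
clock: 12.3
position: [0.5652, -0.0808, 0.0698]
orientation: [-3.141, 0.002, -3.07]
force: [0.1, -0.5, 1.2]
width: 0.0379
grip_force: 0.0
```

{"fn": "carry_out", "kwargs": {
  "increments": [
    [[0,0,0,0,0,0,1],[0,0,0,0,0,0,1],[0,0,0,0,0,0,1],[0,0,0,0,0,0,1],[0,0,0,0,0,0,1]]
  ]
}}

```text
clock: 12.72
position: [0.5624, -0.0809, 0.0699]
orientation: [3.141, -0.002, -3.071]
force: [0.3, 0.2, -1.9]
width: 0.0128
grip_force: 48.6
```

{"fn": "carry_out", "kwargs": {
  "increments": [
    [[0,0,-6,0,0,0,1],[0,0,-12,0,0,0,1],[0,0,-18,0,0,0,1],[0,0,-25,0,0,0,1],[0,0,-25,0,0,0,1]]
  ]
}}

```text
clock: 13.13
position: [0.5647, -0.0811, 0.0975]
orientation: [-3.141, 0.004, -3.07]
force: [-0.1, -0.9, -3.3]
width: 0.0127
grip_force: 48.8
```

{"fn": "carry_out", "kwargs": {
  "increments": [
    [[0,0,0,0,0,0,1],[0,0,0,0,0,0,1],[0,0,0,0,0,0,1],[0,0,0,0,0,0,1],[0,0,0,0,0,0,1]]
  ]
}}

```text
clock: 13.55
position: [0.5631, -0.0808, 0.0949]
orientation: [3.141, -0.001, -3.07]
force: [0.3, 0.9, -5.0]
width: 0.013
grip_force: 48.8
```

Run:
```python
from h import *
tilt("5",.026)
```

```text
scene tilt deg [8.6 2.5] area 74 res [0. 0.]
F [ 0.3  0.9 -5. ] P [ 0.5631 -0.0808  0.0949] w 0.013 grip 48.8 t 13.55
```

Run:
```python
from h import *
plan((.5637,-.0809,.15,3.213,1,11),(.5242,.2907,.15,3.0823,1,26),start=(.5637,-.0809,.096,3.213))
```

```text
at [ 0.5637 -0.0809  0.096 ] [ 3.141 -0.    -3.07 ] w 0.0128 F [ 0.1  0.5 -4. ] t 13.65
[[[0,0,-11,0,0,0,1],[0,0,-22,0,0,0,1],[0,0,-32,0,0,0,1],[0,0,-43,0,0,0,1],[0,0,-54,0,0,0,1]]]
[[[1,25,0,0,0,0.01,1],[2,50,0,0,0,0.02,1],[3,75,0,0,0,0.03,1],[3,100,0,0,0,0.03,1],[4,124,0,0,0,0.04,1]]]
[[[2,25,0,0,0,0.01,1],[4,50,0,0,0,0.02,1],[6,75,0,0,0,0.03,1],[8,100,0,0,0,0.04,1],[10,125,0,0,0,0.05,1]]]
[[[3,24,0,0,0,0.01,1],[6,49,0,0,0,0.01,1],[9,74,0,0,0,0.02,1],[12,99,0,0,0,0.03,1],[15,123,0,0,0,0.04,1]]]
```

{"fn": "carry_out", "kwargs": {
  "increments": [
    [[0,0,-8,0,0,0,1],[0,0,-20,0,0,0,1],[0,0,-33,0,0,0,1],[0,0,-46,0,0,0,1],[0,0,-54,0,0,0,1]]
  ]
}}

```text
clock: 14.07
position: [0.5642, -0.081, 0.1514]
orientation: [-3.141, 0.002, -3.07]
force: [0.0, -0.5, -3.6]
width: 0.0126
grip_force: 48.9
```

{"fn": "carry_out", "kwargs": {
  "increments": [
    [[0,14,0,0,0,0,1],[1,36,0,0,0,0.01,1],[2,62,0,0,0,0.02,1],[3,90,0,0,0,0.03,1],[4,120,0,0,0,0.04,1]]
  ]
}}

```text
clock: 14.48
position: [0.5501, 0.0398, 0.149]
orientation: [3.141, -0.001, -3.112]
force: [0.4, -0.1, -3.1]
width: 0.0127
grip_force: 49.0
```

{"fn": "carry_out", "kwargs": {
  "increments": [
    [[2,26,0,0,0,0.01,1],[4,52,0,0,0,0.02,1],[6,78,0,0,0,0.03,1],[8,104,0,0,0,0.04,1],[10,130,0,0,0,0.05,1]]
  ]
}}

```text
clock: 14.9
position: [0.5358, 0.17, 0.149]
orientation: [3.142, -0.001, 3.123]
force: [1.3, 0.5, -3.7]
width: 0.0128
grip_force: 48.8
```

{"fn": "carry_out", "kwargs": {
  "increments": [
    [[3,28,0,0,0,0.01,1],[6,56,0,0,0,0.01,1],[9,82,0,0,0,0.02,1],[12,105,0,0,0,0.03,1],[15,121,0,0,0,0.04,1]]
  ]
}}

```text
clock: 15.32
position: [0.5229, 0.2923, 0.1489]
orientation: [3.141, -0.001, 3.085]
force: [0.8, -0.5, -3.9]
width: 0.0131
grip_force: 49.1
```

{"fn": "carry_out", "kwargs": {
  "increments": [
    [[0,0,0,0,0,0,1],[0,0,0,0,0,0,1],[0,0,0,0,0,0,1],[0,0,0,0,0,0,1],[0,0,0,0,0,0,1]]
  ]
}}

```text
clock: 15.73
position: [0.5241, 0.2885, 0.1492]
orientation: [-3.141, -0.0, 3.082]
force: [0.2, -0.5, -3.4]
width: 0.0125
grip_force: 49.0
```

Run:
```python
from h import *
tilt("6",.026)
plan((.5242,.2907,.12,3.0823,1,11))
```

```text
top tilt deg [5.8 0.6] area 34 res [ 0. -0.]
scene tilt deg [11.3  9. ] area 49 res [-0. -0.]
F [ 0.2 -0.5 -3.4] P [0.5241 0.2885 0.1492] w 0.0125 grip 49.0 t 15.7333
at [0.5243 0.2886 0.1494] [-3.142 -0.     3.081] w 0.0125 F [ 0.1  0.3 -3.4] t 15.83
[[[0,1,10,0,0,0,1],[0,1,20,0,0,0,1],[0,2,29,0,0,0,1]]]
```

{"fn": "carry_out", "kwargs": {
  "increments": [
    [[0,2,12,0,0,0,1],[0,2,25,0,0,0,1],[0,2,37,0,0,0,1],[0,2,46,0,0,0,1],[0,2,52,0,0,0,1]]
  ]
}}

```text
clock: 16.25
position: [0.5238, 0.2907, 0.0961]
orientation: [-3.141, -0.001, 3.082]
force: [-0.9, 0.3, -3.1]
width: 0.0126
grip_force: 49.0
```

{"fn": "carry_out", "kwargs": {
  "increments": [
    [[0,0,5,0,0,0,1],[0,0,10,0,0,0,1],[0,0,15,0,0,0,1],[0,0,18,0,0,0,1],[0,0,19,0,0,0,1]]
  ]
}}

```text
clock: 16.67
position: [0.5241, 0.2914, 0.078]
orientation: [-3.141, -0.0, 3.083]
force: [0.5, -0.0, -3.3]
width: 0.0127
grip_force: 49.2
```

Run:
```python
from h import *
tilt("7",.026)
a=cv2.imread('pics/t7.png')[160:260,115:225];b=cv2.imread('pics/s7.png')[110:215,250:390]
cv2.imwrite('pics/v7.png',np.hstack([cv2.resize(a,(396,360),interpolation=2),cv2.resize(b,(400,360),interpolation=2)]))
```

```text
top tilt deg [1.5 2.1] area 33 res [0. 0.]
scene tilt deg [ 6.8 12.6] area 37 res [-0.  0.]
F [ 0.5 -0.  -3.3] P [0.5241 0.2914 0.078 ] w 0.0127 grip 49.2 t 16.6667
```

View pics/v7.png

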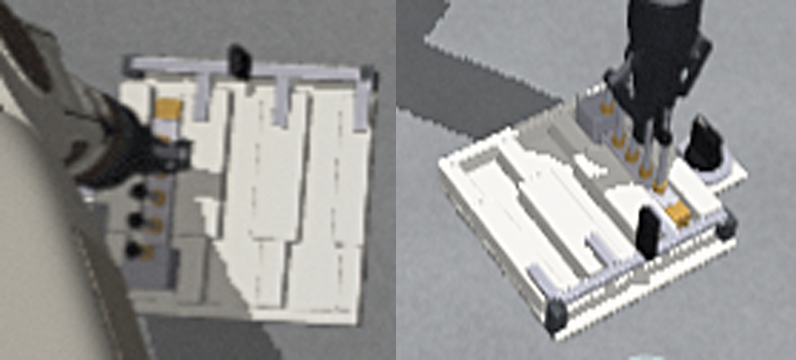

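{"fn": "carry_out", "kwargs": {
  "increments": [
    [[0,0,2,0,0,0,1],[0,0,4,0,0,0,1],[0,0,4,0,0,0,1]]
  ]
}}

```text
clock: 17.02
position: [0.5248, 0.292, 0.0777]
orientation: [3.14, 0.003, 3.083]
force: [-5.5, -1.9, 11.5]
width: 0.0129
grip_force: 50.2
```

{"fn": "carry_out", "kwargs": {
  "increments": [
    [[0,0,0,0,0,0,0.2],[0,0,0,0,0,0,0.1],[0,0,0,0,0,0,0.1],[0,0,-30,0,0,0,0],[0,0,-65,0,0,0,0]]
  ]
}}

```text
clock: 17.43
position: [0.522, 0.2902, 0.1366]
orientation: [-3.137, -0.007, 3.083]
force: [1.3, 0.1, -0.3]
width: 0.0427
grip_force: 0.0
```

Run:
```python
from h import *
plan((.55,-.10,.15,3.25,-.1))
```

```text
at [0.522  0.2902 0.1366] [-3.137 -0.007  3.083] w 0.0427 F [ 1.3  0.1 -0.3] t 17.43
[[[-5,-35,-1,0,0,-0.02,-0.1],[-9,-71,-2,0,0,-0.03,-0.1],[-14,-106,-3,0,0,-0.05,-0.1],[-18,-141,-4,0,0,-0.06,-0.1],[-23,-176,-6,0,0,-0.08,-0.1]]]
[[[-2,-36,-1,0,0,-0.01,-0.1],[-4,-71,-2,0,0,-0.03,-0.1],[-5,-107,-3,0,-0.01,-0.04,-0.1],[-7,-142,-4,0,-0.01,-0.06,-0.1],[-9,-178,-5,0,-0.01,-0.07,-0.1]]]
[[[1,-35,-1,0,0,-0.02,-0.1]]]
```

{"fn": "carry_out", "kwargs": {
  "increments": [
    [[-5,-35,-1,0,0,-0.02,-0.1],[-9,-71,-2,0,0,-0.03,-0.1],[-14,-106,-3,0,0,-0.05,-0.1],[-18,-141,-4,0,0,-0.06,-0.1],[-23,-176,-6,0,0,-0.08,-0.1]]
  ]
}}

```text
clock: 17.85
position: [0.5367, 0.113, 0.1453]
orientation: [-3.142, 0.0, -3.119]
force: [0.0, -0.1, -0.2]
width: 0.0469
grip_force: 0.0
```

{"fn": "carry_out", "kwargs": {
  "increments": [
    [[-2,-36,-1,0,0,-0.02,-0.1],[-4,-71,-2,0,0,-0.04,-0.1],[-5,-100,-3,0,0,-0.06,-0.1],[-6,-120,-4,0,0,-0.1,-0.1],[-6,-120,-4,0,0,-0.1,-0.1]]
  ]
}}

```text
clock: 18.27
position: [0.5459, -0.0094, 0.1496]
orientation: [-3.14, 0.001, -3.025]
force: [0.3, -0.6, -0.1]
width: 0.0472
grip_force: 0.0
```

Run:
```python
from h import *
im=snap("top","t8.png")
rb=barpose(im,(.548,-.207));rc=barpose(im,(.515,-.325));print(rb,rc)
b=balls(im,(.4,.6),(.2,.35));print(b.round(4).tolist())
m,y,_=rb if rb else (np.array([.548,-.2069]),.341,0)
plan((m[0],m[1],.13,np.pi+y,-.1))
```

```text
(array([ 0.5481, -0.2069]), 0.346, 0.026) (array([ 0.5151, -0.3245]), 0.164, 0.026)
[[0.5504, 0.2895], [0.5248, 0.2923], [0.4985, 0.2944], [0.4726, 0.296], [0.446, 0.2987]]
at [ 0.5457 -0.0074  0.1494] [-3.142e+00  1.000e-03 -3.025e+00] w 0.0469 F [ 0.8  0.2 -0.7] t 18.32
[[[3,-33,3,0,0,-0.04,-0.1],[7,-66,6,0,0,-0.08,-0.1],[10,-99,10,0,0,-0.11,-0.1],[14,-132,13,0,0,-0.15,-0.1],[17,-165,16,0,0,-0.19,-0.1]]]
[[[10,-32,3,0,0,-0.04,-0.1]]]
```

{"fn": "carry_out", "kwargs": {
  "increments": [
    [[3,-33,3,0,0,-0.04,-0.1],[7,-66,6,0,0,-0.08,-0.1],[10,-99,10,0,0,-0.11,-0.1],[14,-132,13,0,0,-0.15,-0.1],[17,-165,16,0,0,-0.19,-0.1]]
  ]
}}

```text
clock: 18.73
position: [0.5487, -0.1713, 0.1331]
orientation: [3.141, 0.0, -2.827]
force: [0.2, 0.6, -0.1]
width: 0.0471
grip_force: 0.0
```

{"fn": "carry_out", "kwargs": {
  "increments": [
    [[10,-32,3,0,0,-0.04,-0.1],[10,-32,20,0,0,-0.04,-0.1],[10,-32,20,0,0,-0.04,-0.1],[10,-32,20,0,0,-0.04,-0.1]]
  ]
}}

```text
clock: 19.07
position: [0.5479, -0.2035, 0.1121]
orientation: [3.139, -0.002, -2.79]
force: [0.4, 0.1, -0.2]
width: 0.0469
grip_force: 0.0
```

Run:
```python
from h import *
plan((.5481,-.2069,.070,3.4876,-.1,15))
```

```text
at [ 0.5479 -0.2035  0.1121] [ 3.139e+00 -2.000e-03 -2.790e+00] w 0.0469 F [ 0.4  0.1 -0.2] t 19.07
[[[0,-1,14,0,0,0,-0.1],[1,-2,28,0,0,0,-0.1],[1,-3,42,0,0,0.01,-0.1]]]
```

{"fn": "carry_out", "kwargs": {
  "increments": [
    [[0,-1,14,0,0,0,-0.1],[0,-2,28,0,0,0,-0.1],[0,-2,42,0,0,0.01,-0.1],[0,-2,42,0,0,0.01,0.2]]
  ]
}}

```text
clock: 19.4
position: [0.5481, -0.2041, 0.0693]
orientation: [3.138, -0.003, -2.798]
force: [-0.8, 0.6, 0.3]
width: 0.0364
grip_force: 0.0
```

{"fn": "carry_out", "kwargs": {
  "increments": [
    [[0,0,0,0,0,0,1],[0,0,0,0,0,0,1],[0,0,0,0,0,0,1],[0,0,0,0,0,0,1],[0,0,0,0,0,0,1]]
  ]
}}

```text
clock: 19.82
position: [0.5504, -0.2066, 0.0723]
orientation: [-3.141, 0.002, -2.8]
force: [2.7, 0.8, 0.7]
width: 0.0124
grip_force: 48.7
```

{"fn": "carry_out", "kwargs": {
  "increments": [
    [[0,0,-6,0,0,0,1],[0,0,-12,0,0,0,1],[0,0,-18,0,0,0,1],[0,0,-25,0,0,0,1],[0,0,-25,0,0,0,1]]
  ]
}}

```text
clock: 20.23
position: [0.5505, -0.2071, 0.0983]
orientation: [-3.14, 0.003, -2.801]
force: [1.1, 0.7, -1.8]
width: 0.0125
grip_force: 49.1
```

{"fn": "carry_out", "kwargs": {
  "increments": [
    [[0,0,0,0,0,0,1],[0,0,0,0,0,0,1],[0,0,0,0,0,0,1],[0,0,0,0,0,0,1],[0,0,0,0,0,0,1]]
  ]
}}

```text
clock: 20.65
position: [0.5494, -0.2067, 0.0962]
orientation: [3.142, -0.0, -2.8]
force: [1.4, -0.5, -1.0]
width: 0.0129
grip_force: 49.0
```

Run:
```python
from h import *
tilt("9",0)
```

```text
top tilt deg [-15.8  -0.8] area 37 res [ 0. -0.]
scene tilt deg [-22.1  -2.3] area 84 res [ 0. -0.]
F [ 1.4 -0.5 -1. ] P [ 0.5494 -0.2067  0.0962] w 0.0129 grip 49.0 t 20.65
```

{"fn": "carry_out", "kwargs": {
  "increments": [
    [[0,0,8,0,0,0,1],[0,0,16,0,0,0,1],[0,0,25,0,0,0,1],[0,0,25,0,0,0,1],[0,0,25,0,0,0,0.2]]
  ]
}}

```text
clock: 21.17
position: [0.5483, -0.2066, 0.0701]
orientation: [3.14, -0.002, -2.801]
force: [-0.7, 0.2, 0.3]
width: 0.0234
grip_force: 0.0
```

{"fn": "carry_out", "kwargs": {
  "increments": [
    [[0,0,0,0,0,0,0.1],[0,0,0,0,0,0,0.1],[13,0,1,0,0,0,0.1],[26,0,1,0,0,0,0.1],[26,0,1,0,0,0,0.1]]
  ]
}}

```text
clock: 21.58
position: [0.5222, -0.2156, 0.0696]
orientation: [3.14, -0.003, -2.802]
force: [0.3, 0.4, -0.4]
width: 0.0386
grip_force: 0.0
```

{"fn": "carry_out", "kwargs": {
  "increments": [
    [[0,0,0,0,0,0,1],[0,0,0,0,0,0,1],[0,0,0,0,0,0,1],[0,0,0,0,0,0,1],[0,0,0,0,0,0,1]]
  ]
}}

```text
clock: 22.0
position: [0.5254, -0.2154, 0.0705]
orientation: [-3.141, 0.0, -2.8]
force: [-0.6, -0.2, 2.0]
width: 0.0127
grip_force: 48.6
```

{"fn": "carry_out", "kwargs": {
  "increments": [
    [[0,0,-6,0,0,0,1],[0,0,-12,0,0,0,1],[0,0,-18,0,0,0,1],[0,0,-25,0,0,0,1],[0,0,-25,0,0,0,1]]
  ]
}}

```text
clock: 22.42
position: [0.526, -0.2158, 0.097]
orientation: [-3.14, 0.002, -2.8]
force: [0.2, -0.2, -3.5]
width: 0.0126
grip_force: 49.1
```

{"fn": "carry_out", "kwargs": {
  "increments": [
    [[0,0,0,0,0,0,1],[0,0,0,0,0,0,1],[0,0,0,0,0,0,1],[0,0,0,0,0,0,1],[0,0,0,0,0,0,1]]
  ]
}}

```text
clock: 22.83
position: [0.5246, -0.2153, 0.0949]
orientation: [3.141, -0.001, -2.8]
force: [0.3, 0.3, -4.5]
width: 0.0129
grip_force: 49.0
```

Run:
```python
from h import *
tilt("10",-.026)
plan((.52,-.216,.15,3.48,1,12))
```

```text
top tilt deg [-4.8 -0.7] area 36 res [-0.  0.]
scene tilt deg [-15.4  -4.2] area 86 res [-0. -0.]
F [ 0.3  0.3 -4.5] P [ 0.5246 -0.2153  0.0949] w 0.0129 grip 49.0 t 22.8333
at [ 0.5247 -0.2154  0.095 ] [ 3.141 -0.    -2.8  ] w 0.0129 F [-0.4 -0.  -3.8] t 22.93
[[[1,0,-11,0,0,0,1],[2,0,-22,0,0,0,1],[3,1,-33,0,0,0,1],[4,1,-44,0,0,0,1],[5,1,-55,0,0,0,1]]]
```

```bash
cat >> h.py <<'E'
def tilt2(tag,k,load=False):
    from scipy.optimize import least_squares, brentq
    o=arm.get_obs(); P=o["position"]; y=o["orientation"][2]+np.pi
    im={n:cv2.imread("pics/"+n[0]+tag+".png") if load else snap(n,n[0]+tag+".png") for n in("top","scene")}
    B=P+[0,0,.008]; g=B+[(.087-k)*np.cos(y),(.087-k)*np.sin(y),-.071]
    c={n:orange(n,im[n],g,14) for n in im}; print({n:c[n] and (int(c[n][0]),c[n][1].round(1)) for n in c})
    s=least_squares(lambda p:np.r_[proj("top",p)[0]-c["top"][1],proj("scene",p)[0]-c["scene"][1]],g)
    d=s.x-B; h=d[0]*np.cos(y)+d[1]*np.sin(y); X,Z=.087-k,-.071
    print("tip",s.x.round(4),"res",s.fun.round(1),"along",round(h,4),"side",round(-d[0]*np.sin(y)+d[1]*np.cos(y),4),"dz",round(d[2],4),
     "tilt from atan",round(float(np.degrees(np.arctan2(Z,X)-np.arctan2(d[2],h))),1),"from z",np.degrees(-np.arcsin(d[2]/np.hypot(X,Z))+np.arctan2(Z,X)).round(1),"F",o["force"].round(1))
E
python3 - <<'E'
from h import *
tilt2("10",-.026,True)
b=cv2.imread('pics/s10.png')[150:270,170:290]
cv2.imwrite('pics/v10.png',cv2.resize(b,(600,600),interpolation=2))
E
```

```text
{'top': (36, array([298.3, 171.3])), 'scene': (86, array([230.9, 241. ]))}
tip [ 0.6357 -0.1756  0.0483] res [-0.2 -0.1 -0.2  0. ] along 0.1179 side 0.0003 dz -0.0548 tilt from atan -7.2 from z -7.9 F [-0.4 -0.  -3.8]
```

View pics/v10.png

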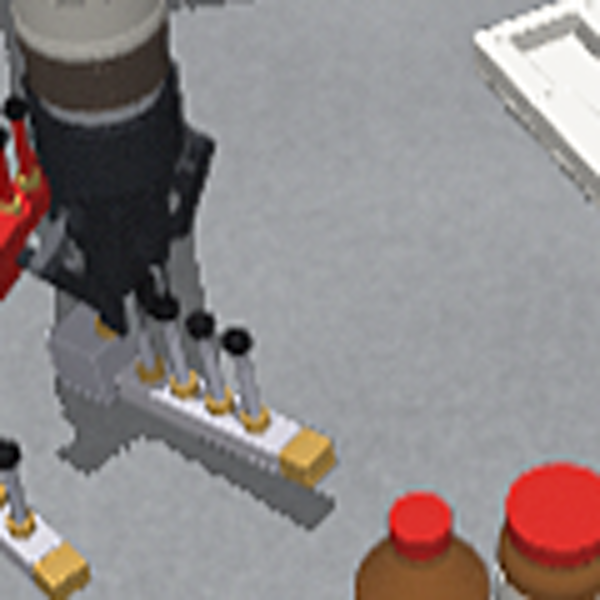

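Run:
```python
from h import *
plan((.4677,.2188,.15,3.0823,1,28),start=(.5247,-.2154,.15,3.483))
```

```text
at [ 0.5247 -0.2154  0.15  ] [ 3.141 -0.    -2.8  ] w 0.0129 F [-0.4 -0.  -3.8] t 22.93
[[[-6,27,0,0,0,0.03,1],[-11,54,0,0,0,0.05,1],[-17,80,0,0,0,0.08,1],[-23,107,0,0,0,0.1,1],[-29,134,0,0,0,0.13,1]]]
[[[-2,27,0,0,0,0.02,1],[-4,54,0,0,0,0.05,1],[-6,82,0,0,0,0.07,1],[-9,109,0,0,0,0.1,1],[-11,136,0,0,0,0.12,1]]]
[[[1,27,0,0,0,0.03,1],[2,55,0,0,0,0.05,1],[4,82,0,0,0,0.08,1],[5,110,0,0,0,0.1,1],[6,137,0,0,0,0.13,1]]]
[[[4,27,0,0,0,0.02,1]]]
```

{"fn": "carry_out", "kwargs": {
  "increments": [
    [[0,0,-8,0,0,0,1],[0,0,-20,0,0,0,1],[0,0,-33,0,0,0,1],[0,0,-46,0,0,0,1],[0,0,-55,0,0,0,1]]
  ]
}}

```text
clock: 23.35
position: [0.5255, -0.2157, 0.1522]
orientation: [-3.14, 0.002, -2.8]
force: [0.2, -1.0, -4.2]
width: 0.0124
grip_force: 49.0
```

{"fn": "carry_out", "kwargs": {
  "increments": [
    [[-3,14,0,0,0,0.02,1],[-8,38,0,0,0,0.05,1],[-14,68,0,0,0,0.08,1],[-21,100,0,0,0,0.1,1],[-29,134,0,0,0,0.13,1]]
  ]
}}

```text
clock: 23.77
position: [0.5071, -0.0788, 0.1508]
orientation: [-3.141, 0.001, -2.933]
force: [0.4, 0.9, -4.7]
width: 0.0128
grip_force: 49.2
```

{"fn": "carry_out", "kwargs": {
  "increments": [
    [[-2,30,0,0,0,0.02,1],[-4,60,0,0,0,0.05,1],[-6,88,0,0,0,0.07,1],[-9,114,0,0,0,0.1,1],[-11,140,0,0,0,0.12,1]]
  ]
}}

```text
clock: 24.18
position: [0.4886, 0.0612, 0.1509]
orientation: [-3.142, 0.001, -3.051]
force: [0.7, 0.3, -5.0]
width: 0.0123
grip_force: 48.9
```

{"fn": "carry_out", "kwargs": {
  "increments": [
    [[1,27,0,0,0,0.03,1],[2,54,0,0,0,0.05,1],[4,81,0,0,0,0.08,1],[5,108,0,0,0,0.1,1],[6,133,0,0,0,0.13,1]]
  ]
}}

```text
clock: 24.6
position: [0.4704, 0.1932, 0.1509]
orientation: [3.141, 0.001, 3.102]
force: [0.6, 0.4, -4.2]
width: 0.0124
grip_force: 49.1
```

{"fn": "carry_out", "kwargs": {
  "increments": [
    [[3,16,0,0,0,0.02,1],[4,25,0,0,0,0.02,1],[4,27,0,0,0,0.02,1],[4,27,0,0,0,0.02,1],[4,27,0,0,0,0.02,1]]
  ]
}}

```text
clock: 25.02
position: [0.4679, 0.2179, 0.1503]
orientation: [-3.141, -0.0, 3.082]
force: [0.5, -0.2, -3.7]
width: 0.0127
grip_force: 49.1
```

Run:
```python
from h import *
tilt2("11",-.026)
plan((.4677,.2188,.098,3.0823,1,11))
```

```text
{'top': (41, array([177.6, 184.1])), 'scene': (60, array([333.1, 161. ]))}
tip [0.5865 0.2132 0.1049] res [-0.3 -0.2 -0.3  0.1] along 0.1187 side 0.0023 dz -0.0535 tilt from atan -7.9 from z -8.5 F [ 0.5 -0.2 -3.7]
at [0.4679 0.2176 0.1503] [-3.141 -0.     3.081] w 0.0126 F [ 0.2 -0.2 -3.3] t 25.12
[[[0,0,10,0,0,0,1],[0,0,21,0,0,0,1],[0,1,31,0,0,0,1],[0,1,42,0,0,0,1],[0,1,52,0,0,0,1]]]
```

{"fn": "carry_out", "kwargs": {
  "increments": [
    [[0,0,10,0,0,0,1],[0,0,22,0,0,0,1],[0,0,34,0,0,0,1],[0,0,45,0,0,0,1],[0,0,52,0,0,0,1]]
  ]
}}

```text
clock: 25.53
position: [0.467, 0.2176, 0.0964]
orientation: [-3.14, -0.002, 3.082]
force: [0.0, -0.0, -5.5]
width: 0.0128
grip_force: 49.1
```

{"fn": "carry_out", "kwargs": {
  "increments": [
    [[0,0,6,0,0,0,1],[0,0,12,0,0,0,1],[0,0,17,0,0,0,1],[0,0,21,0,0,0,1],[0,0,21,0,0,0,1]]
  ]
}}

```text
clock: 25.95
position: [0.4686, 0.2191, 0.0785]
orientation: [3.141, 0.002, 3.083]
force: [-0.4, -0.5, 3.1]
width: 0.0126
grip_force: 49.9
```

Run:
```python
from h import *
tilt2("12",-.026)
```

```text
{'top': (34, array([182.9, 190.9])), 'scene': (45, array([329.2, 180.4]))}
tip [0.5786 0.2149 0.0181] res [-0.3 -0.2 -0.3  0.1] along 0.1101 side 0.0023 dz -0.0684 tilt from atan -0.3 from z -1.3 F [-0.4 -0.5  3.1]
```

{"fn": "carry_out", "kwargs": {
  "increments": [
    [[0,0,0,0,0,0,0.2],[0,0,0,0,0,0,0.1],[0,0,0,0,0,0,0.1],[0,0,-30,0,0,0,0],[0,0,-65,0,0,0,0]]
  ]
}}

```text
clock: 26.47
position: [0.4653, 0.2177, 0.1401]
orientation: [-3.138, -0.007, 3.083]
force: [0.1, -0.3, 0.2]
width: 0.0425
grip_force: 0.0
```

{"fn": "carry_out", "kwargs": {
  "increments": [
    [[0,-35,0,0,0,0,-0.1],[0,-70,0,0,0,0,-0.1],[0,-105,0,0,0,0,-0.1],[0,-140,0,0,0,0,-0.1],[0,-175,0,0,0,0,-0.1]]
  ]
}}

```text
clock: 26.88
position: [0.4572, 0.0428, 0.1424]
orientation: [3.141, 0.0, 3.084]
force: [0.8, -0.2, -0.0]
width: 0.047
grip_force: 0.0
```

{"fn": "carry_out", "kwargs": {
  "increments": [
    [[0,-35,0,0,0,-0.03,-0.1],[0,-70,0,0,0,-0.06,-0.1],[0,-105,0,0,0,-0.09,-0.1],[0,-130,0,0,0,-0.12,-0.1],[0,-130,0,0,0,-0.15,-0.1]]
  ]
}}

```text
clock: 27.3
position: [0.4496, -0.0897, 0.1424]
orientation: [-3.14, 0.0, -3.055]
force: [0.4, 0.1, 0.1]
width: 0.0473
grip_force: 0.0
```

Run:
```python
from h import *
im=snap("top","t13.png")
rc=barpose(im,(.515,-.325));print(rc)
b=balls(im,(.4,.6),(.1,.35));print(b.round(4).tolist())
m,y,_=rc
plan((m[0],m[1],.11,np.pi+y,-.1),(m[0],m[1],.11,np.pi+y,-.1))
```

```text
(array([ 0.5153, -0.3247]), 0.161, 0.0261)
[[0.5504, 0.2895], [0.5447, 0.2151], [0.5248, 0.2923], [0.5178, 0.2168], [0.4985, 0.2944], [0.4927, 0.2183], [0.4726, 0.296], [0.4659, 0.2198], [0.446, 0.2987], [0.4402, 0.221], [0.436, 0.2615]]
at [ 0.4497 -0.088   0.1423] [-3.141  0.    -3.053] w 0.047 F [ 0.1  0.4 -0.7] t 27.35
[[[-6,-35,5,0,0,-0.01,-0.1],[-13,-69,9,0,0,-0.02,-0.1],[-19,-104,14,0,0,-0.03,-0.1],[-25,-138,19,0,0,-0.04,-0.1],[-32,-173,23,0,0,-0.05,-0.1]]]
[[[-4,-34,5,0,0,-0.01,-0.1],[-9,-69,9,0,0,-0.02,-0.1]]]
[[[0,0,0,0,0,0,-0.1]]]
```

{"fn": "carry_out", "kwargs": {
  "increments": [
    [[-6,-35,5,0,0,-0.01,-0.1],[-13,-69,9,0,0,-0.02,-0.1],[-19,-104,14,0,0,-0.03,-0.1],[-25,-138,19,0,0,-0.04,-0.1],[-32,-173,23,0,0,-0.05,-0.1]]
  ]
}}

```text
clock: 27.77
position: [0.4978, -0.2557, 0.1188]
orientation: [3.141, -0.0, -2.999]
force: [0.9, 1.4, 0.4]
width: 0.0471
grip_force: 0.0
```

{"fn": "carry_out", "kwargs": {
  "increments": [
    [[-4,-34,5,0,0,-0.01,-0.1],[-9,-69,9,0,0,-0.02,-0.1],[-9,-69,9,0,0,-0.02,-0.1],[-9,-69,9,0,0,-0.02,-0.1]]
  ]
}}

```text
clock: 28.1
position: [0.5161, -0.323, 0.109]
orientation: [3.14, -0.001, -2.983]
force: [-0.9, 0.1, -0.3]
width: 0.0473
grip_force: 0.0
```

Run:
```python
from h import *
im=snap("top","t14.png");print(barpose(im,(.515,-.325)))
plan((.5153,-.3247,.070,np.pi+.161,-.1,15))
```

```text
None
at [ 0.5158 -0.3216  0.1094] [ 3.140e+00 -1.000e-03 -2.981e+00] w 0.0468 F [0.3 0.3 0.4] t 28.15
[[[0,-1,13,0,0,0,-0.1],[1,-2,26,0,0,0,-0.1],[1,-3,39,0,0,0,-0.1]]]
```

{"fn": "carry_out", "kwargs": {
  "increments": [
    [[0,-1,13,0,0,0,-0.1],[0,-2,26,0,0,0,-0.1],[0,-2,39,0,0,0,-0.1],[0,-2,39,0,0,0,0.2]]
  ]
}}

```text
clock: 28.48
position: [0.5147, -0.321, 0.069]
orientation: [3.138, -0.004, -2.978]
force: [-1.0, 0.2, -1.5]
width: 0.0361
grip_force: 0.0
```

{"fn": "carry_out", "kwargs": {
  "increments": [
    [[0,0,0,0,0,0,1],[0,0,0,0,0,0,1],[0,0,0,0,0,0,1],[0,0,0,0,0,0,1],[0,0,0,0,0,0,1]]
  ]
}}

```text
clock: 28.9
position: [0.5168, -0.3241, 0.072]
orientation: [-3.141, 0.001, -2.98]
force: [0.2, -0.6, -0.3]
width: 0.0133
grip_force: 48.7
```

{"fn": "carry_out", "kwargs": {
  "increments": [
    [[0,0,-6,0,0,0,1],[0,0,-12,0,0,0,1],[0,0,-18,0,0,0,1],[0,0,-25,0,0,0,1],[0,0,-25,0,0,0,1]]
  ]
}}

```text
clock: 29.32
position: [0.5173, -0.3246, 0.0981]
orientation: [-3.14, 0.002, -2.98]
force: [0.9, -0.5, -7.5]
width: 0.0129
grip_force: 49.1
```

{"fn": "carry_out", "kwargs": {
  "increments": [
    [[0,0,0,0,0,0,1],[0,0,0,0,0,0,1],[0,0,0,0,0,0,1],[0,0,0,0,0,0,1],[0,0,0,0,0,0,1]]
  ]
}}

```text
clock: 29.73
position: [0.5161, -0.3239, 0.0958]
orientation: [3.141, -0.001, -2.98]
force: [0.3, -0.0, -6.9]
width: 0.0124
grip_force: 49.1
```

Run:
```python
from h import *
tilt2("15",0)
```

```text
{'top': (36, array([338.5, 179.5])), 'scene': (86, array([182. , 257.7]))}
tip [ 0.6078 -0.3091  0.0431] res [-0.2 -0.1 -0.2  0. ] along 0.0929 side -0.0001 dz -0.0607 tilt from atan -6.1 from z -6.5 F [ 0.3 -0.  -6.9]
```

Run:
```python
from h import *
plan((.4893,.1425,.15,3.0823,1,28),start=(.5167,-.3241,.15,3.303))
```

```text
at [ 0.5167 -0.3241  0.15  ] [ 3.141 -0.    -2.98 ] w 0.0126 F [-0.2 -0.8 -6.6] t 29.83
[[[-3,27,0,0,0,0.01,1],[-6,55,0,0,0,0.03,1],[-8,82,0,0,0,0.04,1],[-11,109,0,0,0,0.05,1],[-14,137,0,0,0,0.06,1]]]
[[[-1,27,0,0,0,0.02,1],[-2,55,0,0,0,0.03,1],[-4,82,0,0,0,0.04,1],[-5,110,0,0,0,0.06,1],[-6,137,0,0,0,0.07,1]]]
[[[1,28,0,0,0,0.01,1],[2,55,0,0,0,0.03,1],[2,83,0,0,0,0.04,1],[3,110,0,0,0,0.05,1],[4,138,0,0,0,0.06,1]]]
[[[2,27,0,0,0,0.02,1],[5,54,0,0,0,0.03,1]]]
```

{"fn": "carry_out", "kwargs": {
  "increments": [
    [[0,0,-8,0,0,0,1],[0,0,-20,0,0,0,1],[0,0,-33,0,0,0,1],[0,0,-46,0,0,0,1],[0,0,-54,0,0,0,1]]
  ]
}}

```text
clock: 30.25
position: [0.5171, -0.3245, 0.1525]
orientation: [-3.14, 0.002, -2.98]
force: [1.1, -0.3, -6.3]
width: 0.013
grip_force: 49.2
```

{"fn": "carry_out", "kwargs": {
  "increments": [
    [[-2,14,0,0,0,0.01,1],[-4,38,0,0,0,0.03,1],[-7,68,0,0,0,0.04,1],[-10,102,0,0,0,0.05,1],[-14,137,0,0,0,0.06,1]]
  ]
}}

```text
clock: 30.67
position: [0.5078, -0.1859, 0.1507]
orientation: [-3.141, 0.0, -3.043]
force: [0.1, 0.9, -7.1]
width: 0.0124
grip_force: 49.2
```

{"fn": "carry_out", "kwargs": {
  "increments": [
    [[-1,30,0,0,0,0.02,1],[-2,58,0,0,0,0.03,1],[-4,85,0,0,0,0.04,1],[-5,112,0,0,0,0.06,1],[-6,138,0,0,0,0.07,1]]
  ]
}}

```text
clock: 31.08
position: [0.5002, -0.0472, 0.151]
orientation: [3.142, 0.001, -3.111]
force: [1.0, 0.8, -7.1]
width: 0.013
grip_force: 49.2
```

{"fn": "carry_out", "kwargs": {
  "increments": [
    [[1,28,0,0,0,0.01,1],[2,55,0,0,0,0.03,1],[2,83,0,0,0,0.04,1],[3,110,0,0,0,0.05,1],[4,137,0,0,0,0.06,1]]
  ]
}}

```text
clock: 31.5
position: [0.492, 0.0895, 0.1511]
orientation: [3.141, 0.001, 3.112]
force: [0.9, -0.1, -7.7]
width: 0.0126
grip_force: 49.2
```

{"fn": "carry_out", "kwargs": {
  "increments": [
    [[2,24,0,0,0,0.02,1],[4,44,0,0,0,0.03,1],[5,54,0,0,0,0.03,1],[5,54,0,0,0,0.03,1],[5,54,0,0,0,0.03,1]]
  ]
}}

```text
clock: 31.92
position: [0.4885, 0.1419, 0.1505]
orientation: [-3.14, 0.0, 3.084]
force: [-0.4, -0.2, -6.6]
width: 0.0128
grip_force: 49.3
```

Run:
```python
from h import *
tilt2("16",0)
plan((.4893,.1425,.098,3.0823,1,11))
print("ideal tip",.4893+.087*np.cos(.0593),.1425-.087*np.sin(.0593))
```

```text
{'top': (38, array([201.2, 185.7])), 'scene': (67, array([312.6, 171.1]))}
tip [0.5819 0.1394 0.0987] res [-0.4 -0.2 -0.4  0.1] along 0.0934 side 0.0029 dz -0.0598 tilt from atan -6.6 from z -7.0 F [-0.4 -0.2 -6.6]
at [0.4886 0.1411 0.1504] [-3.141  0.     3.082] w 0.0125 F [-0.5  0.1 -7.6] t 32.02
[[[0,0,10,0,0,0,1],[0,1,21,0,0,0,1],[0,1,31,0,0,0,1],[-1,1,42,0,0,0,1],[-1,2,52,0,0,0,1]]]
ideal tip 0.5761470775054155 0.13734392312233856
```

{"fn": "carry_out", "kwargs": {
  "increments": [
    [[0,0,10,0,0,0.02,1],[0,0,22,0,0,0.02,1],[0,0,34,0,0,0.02,1],[0,0,45,0,0,0.02,1],[0,0,52,0,0,0.02,1]]
  ]
}}

```text
clock: 32.43
position: [0.4877, 0.141, 0.0965]
orientation: [-3.141, -0.002, 3.06]
force: [-1.2, -0.5, -7.9]
width: 0.0129
grip_force: 49.1
```

{"fn": "carry_out", "kwargs": {
  "increments": [
    [[0,0,6,0,0,0,1],[0,0,12,0,0,0,1],[0,0,17,0,0,0,1],[0,0,21,0,0,0,1],[0,0,21,0,0,0,1]]
  ]
}}

```text
clock: 32.85
position: [0.4891, 0.142, 0.0798]
orientation: [3.141, 0.002, 3.062]
force: [-5.8, -2.1, 9.7]
width: 0.013
grip_force: 50.4
```

Run:
```python
from h import *
tilt2("17",0)
```

```text
{'top': (30, array([205.5, 192. ])), 'scene': (43, array([309. , 189.1]))}
tip [0.5743 0.138  0.0192] res [-0.4 -0.2 -0.4  0.1] along 0.0852 side 0.0028 dz -0.0687 tilt from atan -0.3 from z -1.5 F [-5.8 -2.1  9.7]
```

Seated. Release, rise, and check all three from above with the arm clear.

{"fn": "carry_out", "kwargs": {
  "increments": [
    [[0,0,0,0,0,0,0.2],[0,0,0,0,0,0,0.1],[0,0,0,0,0,0,0.1],[0,0,-30,0,0,0,0],[0,0,-65,0,0,0,0]]
  ]
}}

```text
clock: 33.37
position: [0.4866, 0.1418, 0.1407]
orientation: [-3.14, -0.006, 3.063]
force: [-0.2, 0.5, 0.6]
width: 0.0428
grip_force: 0.0
```

{"fn": "carry_out", "kwargs": {
  "increments": [
    [[0,-30,-10,0,0,0,0],[0,-60,-10,0,0,0,0],[0,-90,-10,0,0,0,0],[0,-110,-10,0,0,0,0],[0,-110,-10,0,0,0,0]]
  ]
}}

```text
clock: 33.78
position: [0.48, 0.0296, 0.1528]
orientation: [-3.14, 0.001, 3.058]
force: [0.9, 0.5, -0.2]
width: 0.0428
grip_force: 0.0
```

Run:
```python
from h import *
im=snap("top","t18.png");sc=snap("scene","s18.png")
p=np.array([.4937,.2173]);c,s=np.cos(-.0593),np.sin(-.0593)
b=balls(im,(.4,.6),(.1,.35))
# redo at z=.088
for w in b:
    u=proj("top",[w[0],w[1],.08])[0]; q=ray("top",u,.088)[:2]-p
    print((np.array([c*q[0]+s*q[1],-s*q[0]+c*q[1]])*1000).round(1),end=' ')
for y in(-.075,0,.075):
    g=np.r_[p+np.array([c*.087-s*y,s*.087+c*y]),.017]; print()
    from scipy.optimize import least_squares
    a=orange("top",im,g);e=orange("scene",sc,g)
    if a and e:
        r=least_squares(lambda P:np.r_[proj("top",P)[0]-a[1],proj("scene",P)[0]-e[1]],g);print("tip err mm",((r.x-g)*1000).round(1))
plan((.6197,.2115,.135,3.0823,-.1),(.6197,.2115,.073,3.0823,-.1,18))
A=cv2.resize(im[160:260,115:235],None,fx=5,fy=5,interpolation=2);cv2.imwrite('pics/v18.png',A)
```

```text
[51.7 73.4] [50.  -1.1] [25.7 74.3] [23.6 -0.5] [-0.5 74.8] [-1.7 -1. ] [-26.3  74.9] [-28.4  -1.1] [-52.8  75.9] [-53.6  -1. ] 

tip err mm [-1.9  3.   1.1]

tip err mm [-1.1  2.8  2.7]
at [0.4803 0.0322 0.1526] [3.141e+00 1.000e-03 3.061e+00] w 0.043 F [-0.4 -0.4  0.1] t 33.88
[[[-21,32,3,0,0,0,-0.1],[-41,63,6,0,0,-0.01,-0.1],[-62,95,9,0,0,-0.01,-0.1],[-83,127,12,0,0,-0.01,-0.1],[-104,158,15,0,0,-0.02,-0.1]]]
[[[-21,32,3,0,0,0,-0.1]]]
[[[0,0,15,0,0,0,-0.1],[0,0,31,0,0,0,-0.1],[0,0,46,0,0,0,-0.1],[0,0,62,0,0,0,-0.1]]]
```

View pics/v18.png

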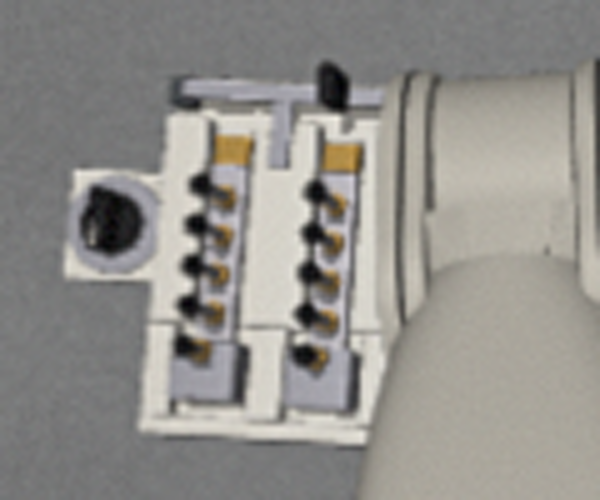

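{"fn": "carry_out", "kwargs": {
  "increments": [
    [[-21,32,3,0,0,0,-0.1],[-41,63,6,0,0,-0.01,-0.1],[-62,95,9,0,0,-0.01,-0.1],[-83,127,12,0,0,-0.01,-0.1],[-104,158,15,0,0,-0.02,-0.1]]
  ]
}}

```text
clock: 34.3
position: [0.5968, 0.1853, 0.1371]
orientation: [3.141, 0.001, 3.085]
force: [1.3, -0.1, -0.5]
width: 0.0471
grip_force: 0.0
```

{"fn": "carry_out", "kwargs": {
  "increments": [
    [[-21,32,3,0,0,0,-0.1],[-21,32,3,0,0,0,-0.1],[-21,32,3,0,0,0,-0.1],[-21,32,3,0,0,0,-0.1]]
  ]
}}

```text
clock: 34.63
position: [0.6181, 0.2137, 0.1333]
orientation: [-3.141, -0.002, 3.085]
force: [-0.8, 0.4, -0.3]
width: 0.0473
grip_force: 0.0
```

Run:
```python
from h import *
from scipy.optimize import least_squares
im=snap("top","t19.png");sc=snap("scene","s19.png")
p=np.array([.4937,.2173]);c,s=np.cos(-.0593),np.sin(-.0593)
for w in balls(im,(.4,.6),(.1,.35)):
    u=proj("top",[w[0],w[1],.08])[0]; q=ray("top",u,.088)[:2]-p
    print((np.array([c*q[0]+s*q[1],-s*q[0]+c*q[1]])*1000).round(1),end=' ')
for y in(-.075,0,.075):
    g=np.r_[p+np.array([c*.087-s*y,s*.087+c*y]),.017]; print()
    a=orange("top",im,g);e=orange("scene",sc,g)
    if a and e:
        r=least_squares(lambda P:np.r_[proj("top",P)[0]-a[1],proj("scene",P)[0]-e[1]],g);print(y,"tip err mm",((r.x-g)*1000).round(1))
plan((.6197,.2115,.072,3.0823,-.1,18))
```

```text
[50.   0.6] [ 49.9 -77.5] [ 23.8 -77.9] [ -1.8 -77.5] [-27.9 -77.1] [-53.3 -75.8] 
-0.075 tip err mm [-1.8  0.7  1.9]

0 tip err mm [ 2.6 -2.7  7.1]

at [0.6182 0.2124 0.1346] [-3.141 -0.     3.083] w 0.0475 F [-0.5 -0.7 -0.1] t 34.73
[[[0,0,16,0,0,0,-0.1],[-1,0,31,0,0,0,-0.1],[-1,-1,47,0,0,0,-0.1],[-2,-1,63,0,0,0,-0.1]]]
```

{"fn": "carry_out", "kwargs": {
  "increments": [
    [[0,0,16,0,0,0,-0.1],[-1,0,31,0,0,0,-0.1],[-1,-1,47,0,0,0,-0.1],[-1,-1,62,0,0,0,-0.1],[-1,-1,62,0,0,0,-0.1]]
  ]
}}

```text
clock: 35.15
position: [0.6172, 0.2096, 0.0699]
orientation: [-3.14, -0.005, 3.081]
force: [-0.8, -0.1, 0.5]
width: 0.0467
grip_force: 0.0
```

{"fn": "carry_out", "kwargs": {
  "increments": [
    [[0,0,0,0,0,0,1],[0,0,0,0,0,0,1],[0,0,0,0,0,0,1],[0,0,0,0,0,0,1],[0,0,0,0,0,0,1]]
  ],
  "squeeze": 30
}}

```text
clock: 35.57
position: [0.6207, 0.2114, 0.0744]
orientation: [3.141, 0.003, 3.082]
force: [-1.5, -1.8, 7.4]
width: 0.0118
grip_force: 32.0
```

{"fn": "carry_out", "kwargs": {
  "increments": [
    [[0,6,0,0,0,0,1],[0,13,0,0,0,0,1],[0,20,0,0,0,0,1],[0,26,0,0,0,0,1],[0,31,0,0,0,0,1]]
  ]
}}

```text
clock: 35.98
position: [0.6226, 0.2426, 0.0744]
orientation: [3.142, 0.003, 3.082]
force: [-1.1, -3.1, 6.2]
width: 0.0112
grip_force: 31.9
```

{"fn": "carry_out", "kwargs": {
  "increments": [
    [[0,2,0,0,0,0,1],[0,4,0,0,0,0,1],[0,6,0,0,0,0,1],[0,8,0,0,0,0,1],[0,8,0,0,0,0,1]]
  ]
}}

```text
clock: 36.4
position: [0.6229, 0.2465, 0.0744]
orientation: [-3.135, 0.003, 3.08]
force: [-1.3, -11.4, 8.6]
width: 0.0111
grip_force: 32.4
```

{"fn": "carry_out", "kwargs": {
  "increments": [
    [[0,-3,0,0,0,0,0.3],[0,-3,0,0,0,0,0],[0,-3,0,0,0,0,0],[0,-3,-30,0,0,0,0],[0,-3,-60,0,0,0,0]]
  ]
}}

```text
clock: 36.82
position: [0.6198, 0.2474, 0.1298]
orientation: [-3.139, -0.006, 3.084]
force: [-0.3, 1.0, -0.3]
width: 0.0427
grip_force: 0.0
```

Run:
```python
from h import *
plan((.536,.370,.12,3.0823,.1),(.536,.370,.040,3.0823,.1,18))
```

```text
at [0.6198 0.2474 0.1298] [-3.139 -0.006  3.084] w 0.0427 F [-0.3  1.  -0.3] t 36.82
[[[23,29,3,0,0,0,0.1],[45,59,5,0,0,0,0.1],[68,88,8,0,0,0,0.1],[91,118,10,0,-0.01,0,0.1]]]
[[[0,0,16,0,0,0,0.1],[0,0,32,0,0,0,0.1],[0,0,48,0,0,0,0.1],[0,0,64,0,0,0,0.1],[0,0,80,0,0,0,0.1]]]
```

{"fn": "carry_out", "kwargs": {
  "increments": [
    [[23,29,3,0,0,0,0.2],[45,59,5,0,0,0,0.2],[68,88,8,0,0,0,0.2],[91,119,10,0,0,0,0.2],[91,119,10,0,0,0,0.2]]
  ]
}}

```text
clock: 37.23
position: [0.5331, 0.3782, 0.1217]
orientation: [3.139, -0.003, 3.092]
force: [0.4, -0.0, 1.0]
width: 0.0343
grip_force: 0.0
```

{"fn": "carry_out", "kwargs": {
  "increments": [
    [[0,0,10,0,0,0,0.2],[0,0,10,0,0,0,0.2],[0,0,10,0,0,0,0.2]]
  ]
}}

```text
clock: 37.48
position: [0.5379, 0.3706, 0.1109]
orientation: [-3.14, -0.002, 3.082]
force: [-1.2, -1.1, -0.0]
width: 0.0343
grip_force: 0.0
```

Run:
```python
from h import *
plan((.536,.370,.040,3.0823,.2,18))
```

```text
at [0.5379 0.3706 0.1109] [-3.140e+00 -2.000e-03  3.082e+00] w 0.0343 F [-1.2 -1.1 -0. ] t 37.48
[[[0,0,18,0,0,0,0.2],[1,0,35,0,0,0,0.2],[1,0,53,0,0,0,0.2],[2,-1,71,0,0,0,0.2]]]
```

{"fn": "carry_out", "kwargs": {
  "increments": [
    [[0,0,18,0,0,0,0.2],[0,0,35,0,0,0,0.2],[0,0,53,0,0,0,0.2],[0,0,71,0,0,0,0.2],[0,0,71,0,0,0,0.2]]
  ]
}}

```text
clock: 37.9
position: [0.5367, 0.3684, 0.037]
orientation: [-3.137, -0.006, 3.08]
force: [-0.4, -1.5, -0.5]
width: 0.0344
grip_force: 0.0
```

{"fn": "carry_out", "kwargs": {
  "increments": [
    [[0,0,0,0,0,0,1],[0,0,0,0,0,0,1],[0,0,0,0,0,0,1],[0,0,0,0,0,0,1],[0,0,0,0,0,0,1]]
  ]
}}

```text
clock: 38.32
position: [0.5389, 0.3709, 0.042]
orientation: [-3.141, 0.002, 3.082]
force: [2.2, -2.6, -2.2]
width: 0.0133
grip_force: 33.7
```

{"fn": "carry_out", "kwargs": {
  "increments": [
    [[0,0,0,0,0,0.1,1],[0,0,0,0,0,0.2,1],[0,0,0,0,0,0.3,1],[0,0,0,0,0,0.4,1],[0,0,0,0,0,0.5,1]]
  ]
}}

```text
clock: 38.73
position: [0.5383, 0.3688, 0.042]
orientation: [-3.137, 0.003, 2.576]
force: [-0.6, -9.3, 1.9]
width: 0.0134
grip_force: 34.3
```

{"fn": "carry_out", "kwargs": {
  "increments": [
    [[0,0,0,0,0,0.1,1],[0,0,0,0,0,0.2,1],[0,0,0,0,0,0.3,1],[0,0,0,0,0,0.4,1],[0,0,0,0,0,0.5,1]]
  ]
}}

```text
clock: 39.15
position: [0.5367, 0.3672, 0.0419]
orientation: [-3.135, 0.006, 2.076]
force: [-4.7, -13.3, 6.6]
width: 0.0132
grip_force: 34.9
```

{"fn": "carry_out", "kwargs": {
  "increments": [
    [[0,0,0,0,0,0.1,1],[0,0,0,0,0,0.2,1],[0,0,0,0,0,0.3,1],[0,0,0,0,0,0.4,1],[0,0,0,0,0,0.5,1]]
  ]
}}

```text
clock: 39.57
position: [0.5345, 0.3666, 0.0419]
orientation: [-3.135, 0.009, 1.577]
force: [-9.5, -15.2, 10.5]
width: 0.0132
grip_force: 35.3
```

Run:
```python
from h import *
o=arm.get_obs();print(o['torque'].round(2),o['orientation'].round(3),o['position'].round(4),o['joints'].round(2))
```

```text
[-2.83  1.92  0.1 ] [-3.135  0.009  1.577] [0.5345 0.3666 0.0419] [ 0.6   0.68  0.15  1.06 -0.    2.17]
```

{"fn": "carry_out", "kwargs": {
  "increments": [
    [[-2,-2,0,0,0,0.05,1],[-3,-3,0,0,0,0.1,1],[-3,-3,0,0,0,0.15,1],[-3,-3,0,0,0,0.15,1],[-3,-3,0,0,0,0.15,1]]
  ]
}}

```text
clock: 39.98
position: [0.534, 0.3668, 0.0421]
orientation: [-3.141, 0.004, 1.436]
force: [-1.9, -6.8, 2.3]
width: 0.0135
grip_force: 59.1
```

Run:
```python
from h import *
o=arm.get_obs();print(o['torque'].round(2),o['force'].round(1),o['orientation'].round(3),o['position'].round(4),o['grip_force'])
```

```text
[-1.41  0.52  1.29] [-1.9 -6.8  2.3] [-3.141  0.004  1.436] [0.534  0.3668 0.0421] 59.05777375213802
```

At the clockwise stop (torque 1.3 N m, grip force doubled). Release, rise and check.

{"fn": "carry_out", "kwargs": {
  "increments": [
    [[0,0,0,0,0,-0.07,0.4],[0,0,0,0,0,-0.07,0.3],[0,0,0,0,0,-0.07,0.3],[0,0,-30,0,0,-0.07,0.2],[0,0,-65,0,0,-0.07,0.2]]
  ]
}}

```text
clock: 40.4
position: [0.5329, 0.3677, 0.104]
orientation: [-3.136, 0.004, 1.502]
force: [0.4, 0.0, 0.3]
width: 0.0341
grip_force: 0.0
```

{"fn": "carry_out", "kwargs": {
  "increments": [
    [[30,0,-25,0,0,0,0.2],[60,0,-50,0,0,0,0.2],[90,0,-75,0,0,0,0.2],[120,0,-100,0,0,0,0.2],[120,0,-100,0,0,0,0.2]]
  ]
}}

```text
clock: 40.82
position: [0.5447, 0.4969, 0.2141]
orientation: [3.131, -0.014, 1.507]
force: [-0.3, 0.7, 0.8]
width: 0.0341
grip_force: 0.0
```

Run:
```python
from h import *
a=snap("top","t20.png")[160:260,115:235];b=snap("scene","s20.png")[120:215,250:390]
cv2.imwrite('pics/v20.png',np.hstack([cv2.resize(a,(400,400),interpolation=2),cv2.resize(b,(400,400),interpolation=2)]))
print(arm.get_obs()["position"].round(3))
```

```text
[0.543 0.491 0.208]
```

View pics/v20.png

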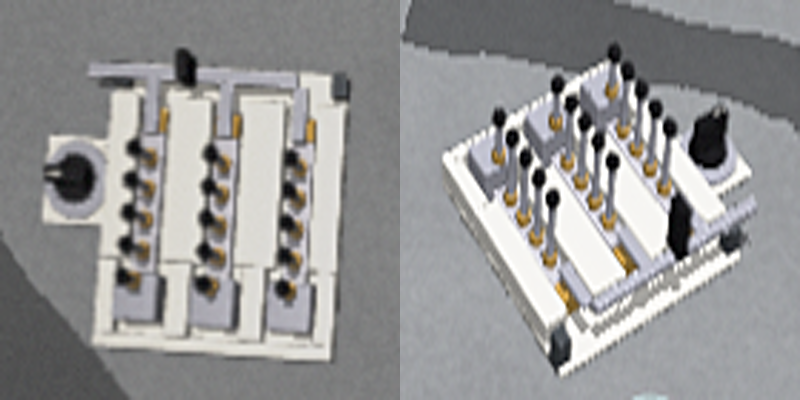

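All three bars are seated, the comb fingers lie over their tails (top panel at (152,100), (227,105), (303,115)), and the knob points to +y (locked).

```bash
python3 -c "
from bench import arm
print(arm.finish_job())"
```

```text
the job is handed in; nothing more can be done
None
```

The job is handed in, but the judge returned no verdict: the last pictures show the three bars seated heads-in-pocket with the keeper shut over their tails, the knob was turned to its clockwise stop, and the robot is clear.

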